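# Change the label roll on a tube labeller

### The job

The tube labeller has run out of labels. Move the empty cardboard core from the supply spindle (the one under the print head) onto the bare take-up spindle, lower the wide label roll (not the narrow one) fully home on the supply spindle without dropping it, and fold the keeper on top of that spindle down over the roll as far as it goes. Don't shift or upset the narrow roll or the bottles and beaker around the rolls.

Things in the scene. Friction and masses are not known exactly. Their poses are not given: they have to be found in the camera images.
- labeller: fixed bench labelling machine: white base 225 x 250 mm, 21 mm high; white housing along its rear (55 to 113 mm behind the origin, 262 mm high). Origin on the counter under the base, 5 mm before its middle; x points to its rear, y to its left (seen from its front), z up. Guide rollers (to 59 mm high) and a tube cradle (to 53 mm) stand at the front of the base
- head_edge (a point): middle of the lower front edge of the grey print head, a 92 mm wide, 60 mm high block that juts forward from the housing at 207 mm above the counter; this edge is 15 mm behind the supply spindle's axis, so an upright gripper cannot get down there: its body must lean back 25 to 45 degrees towards the machine's front. Axes as the labeller's
- supply_seat (a point): centre of the top of the supply platter (88 mm disc, 30 mm above the counter, machine's right half); the steel supply spindle, 22 mm thick, rises to 50 mm above this point, then a 16 mm wide fork to 65 mm and the keeper, reaching 99 mm above this point while upright. Axes as the labeller's
- takeup_seat (a point): centre of the top of the take-up platter (62 mm disc, 30 mm above the counter, machine's left half); a bare steel spindle, 22 mm thick with a conical tip, rises 40 mm above this point. Axes as the labeller's
- keeper (a joint): angle of the keeper, a 40 mm long bar, 8 to 10 mm thick, hinged 59 mm above supply_seat: 0 = upright in line with the spindle (rolls pass over it), 1.57 = folded flat to the machine's right (-y of the labeller) across the top of the roll. Stiff: stays where it is left; cannot fold over a roll that is not home
- keeper_tip (a point): free end of the keeper bar, 40 mm from its hinge
- core: empty cardboard core, a tube 33 mm outside, 26 mm bore, 48 mm high; at first upright on the supply spindle. Origin: centre of its underside, z along its axis
- wide_roll: full label roll standing on end on the counter: 60 mm diameter, 48 mm high, bore 26 mm, paper on a cardboard core. Origin: centre of its underside, z along its axis
- narrow_roll: another label roll, 60 mm diameter but only 26 mm high; not wanted. Origin: centre of its underside
- white_bottle: white reagent bottle, 50 mm diameter, 120 mm high, standing close to the left-hand roll. Origin: centre of its underside
- brown_bottle: small brown bottle, 33 mm diameter, 75 mm high, standing close to the left-hand roll. Origin: centre of its underside
- glass_beaker: beaker, 72 mm diameter, 87 mm high, standing close to the right-hand roll. Origin: centre of its underside
- amber_bottle: brown bottle, 47 mm diameter, 105 mm high, standing close to the right-hand roll. Origin: centre of its underside
Not all that is in view belongs to the job. What is shaped like the wide_roll but blue, red or turquoise is not meant.

How it is judged:
By the outcome, as a careful person would: the job done as asked, in the order asked, and still so for the second after the job is handed in, with the robot touching nothing.
It also fails if it takes over 72 s, if anything falls off the work surface, if the arm or the gripper's body presses on something with over 40 N, if the wrist force passes 120 N, or if a joint passes its speed limit or range.

### The arm

A 6-joint arm with a two-finger parallel gripper is mounted at the origin on a cart in front of the work surface, level with it; the furniture and walls round the work are solid. World frame = base frame: x ahead of the robot, y to its left, z up, the work surface at z = 0. Lengths are in mm, angles in rad, forces in N, time in s.
With the tool pointing down it reaches from about 350 to 875 mm from the base axis. Payload 4.2 kg.
Tool frame: the origin (TCP) lies midway between the tips of the shut fingers; the grasp point (between the pads) lies 19 mm behind it; z points along the fingers, y is the line along which they close (so a half turn about z gives the same grasp; the last joint's range is limited). The gripper opens to 85 mm and grips with 20 to 120 N. Pads are 22 mm wide; open, the fingers measure 114 mm over their backs; the gripper's body (76 mm by 85 mm) begins 54 mm behind the grasp point. The pads swing forward as they close: fully open they stand 13 mm farther back than shut.
Start: joints at [-1.069, 0.385, 0.008, 0, -1.194, -0.259], TCP at [150.281, -606.642, 231.312] pointing down, gripper open.
Joint ranges: [-3.14, 3.14], [-1.21, 2.06], [-1.07, 1.41], [-3.16, 2.05], [-2.99, -0.16], [-3.1, 3.1]. Speed limits (rad/s): [2.79, 2.79, 3.14, 3.14, 3.14, 3.14].

### API

Orientations are given as a rotation vector (axis times angle).
In Python, from bench import manip, viewer gives the robot as it stands.
- The arm moves only by the shell command python3 -m handwheel 'ROWS'. ROWS is a JSON object of lists of equal length, an entry for each row: "delta_pos": the shift along the tool's x, y, z in cm, a list of three; "delta_rot": the turn, a rotation vector about the tool's x, y, z in degrees, a list of three; "jaw": the finger opening in cm, from 0 to 8.54. A call has exactly 8 rows; each row shifts and turns the commanded pose from where the row before left it, along the tool's axes as they then stand; what a row does not reach is not made up. A row lasts 1/8 s, in which the tool goes at most 62.5 mm and 10.7 degrees, less where a joint would pass 70% of its speed; a pose out of reach is approached as far as the arm can. A call with a gripper value outside its range is refused whole. The fingers move at their own pace and stop on an object; the grip force is fixed at half the most. Time passes only in rows, so rows that do not move let the fingers close, or fill a call up. It gives the time, the measured TCP pose, the force, the opening and the grip force at its end, in the units of the state.
- manip.read_state(): the state, without advancing time (a new reading comes with each control period).
- viewer.camera(name): name is "scene" or "top"; returns a dict with "color" (420x560x3 uint8, blue, green, red), "mtx" (3x3 intrinsics, pixels), "dist_coeffs" ([k1, k2, p1, p2, k3] as OpenCV has them; the pictures are not rectified), "T" (4x4, takes a point from camera to world coordinates). Camera axes: x right, y up, looking along -z (the intrinsics and any distortion apply to the point x, -y, -z); pixel columns grow to the right and rows downward; lengths in mm; the calibration is good to about 2 mm. A picture is of the moment at which its call begins. There is no depth.
- manip.close_job(): hands the job in; it is judged then, once.
The state is a dict: "time_s": time; "joint_pos": joint angles; "joint_vel": joint speeds; "effort": joint torques, N m; "eef_pos": TCP position; "ee_rot": TCP orientation; "contact_force": force on the tool from outside, world axes, zero at the start; "wrist_torque": the same for the moment, N m; "gripper_width": finger opening in mm; "gripper_force": force on a finger pad.
Only numpy, scipy, OpenCV 4.12 (cv2) and the standard library are available. Lean on these libraries where they do the work, as an engineer would, in place of code of your own. Each camera call takes 0.05 s, during which the arm holds its last target. There are 200 camera calls.

## Working session

There is one attempt and no reset: what is moved stays moved. The work goes in short steps, Python scripts to look and compute and a shell command to move; the robot and the scene stay as the last step left them, time stands still between calls to the robot, and variables do not carry over. Pictures are saved under pics/ and viewed, at most 10 in all, crops included, and the job is handed in when it is done.

```bash
ls; mkdir -p pics; python3 - <<'E'
from bench import manip, viewer
import cv2,numpy as np
np.set_printoptions(precision=4,suppress=True)
print(manip.read_state())
for n in("scene","top"):
    c=viewer.camera(n);cv2.imwrite(f"pics/{n}0.png",c["color"]);print(n,c["mtx"],c["dist_coeffs"],c["T"])
E
```

```text
pics
{'time_s': 0.0, 'joint_pos': array([-1.0694,  0.3855,  0.0066, -0.0005, -1.194 , -0.2586]), 'joint_vel': array([ 0.0003, -0.0004,  0.0014, -0.0011, -0.0008,  0.0006]), 'effort': array([ -0.002 , -39.2292,  18.8397,   4.1861,  -0.0046,  -0.    ]), 'eef_pos': array([ 150.1301, -606.0634,  230.2186]), 'ee_rot': array([ 0.3801, -3.1182, -0.0035]), 'contact_force': array([ 0.3412, -0.0076,  0.3528]), 'wrist_torque': array([ 0.019 , -0.0164, -0.0111]), 'gripper_force': 0.0, 'gripper_width': 85.39995720110227}
scene [[463.3648   0.     285.734 ]
 [  0.     463.3648 198.8936]
 [  0.       0.       1.    ]] [-0.0876  0.      0.      0.      0.    ] [[   0.8949    0.3895   -0.2176  271.8253]
 [  -0.4461    0.7704   -0.4555 -605.819 ]
 [  -0.0098    0.5047    0.8632 1226.615 ]
 [   0.        0.        0.        1.    ]]
top [[434.0793   0.     282.7286]
 [  0.     434.0793 210.2189]
 [  0.       0.       1.    ]] [-0.1247  0.      0.      0.      0.    ] [[   0.0239    0.9898   -0.1401  362.0219]
 [  -0.9997    0.0242    0.0006  -34.2058]
 [   0.004     0.1401    0.9901 1543.5939]
 [   0.        0.        0.        1.    ]]
```

View pics/scene0.png

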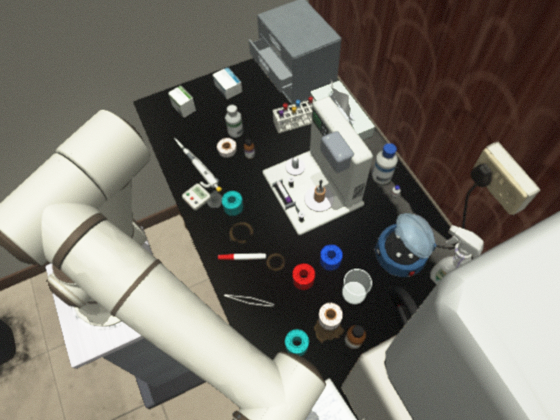

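View pics/top0.png

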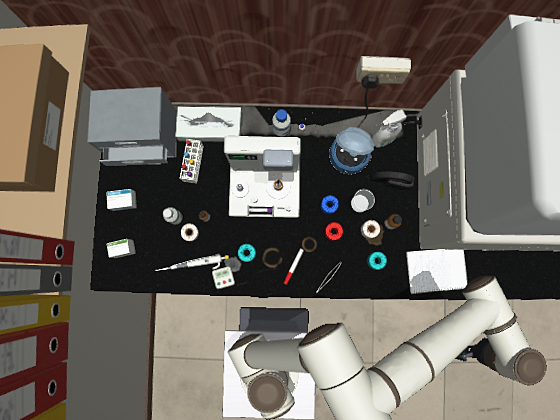

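Candidates: left white roll at scene (227,148) / top (190,232), and right white roll at scene (330,316) / top (371,229). The blue, red and turquoise ones are excluded. I'll compare the two heights in one enlarged crop, along with the machine.

```bash
cat > h.py <<'E'
import cv2,numpy as np
from bench import manip,viewer
np.set_printoptions(precision=1,suppress=True)
F=np.diag([1.,-1,-1])
def cam(n): return viewer.camera(n)
def ray(c,p):
    q=cv2.undistortPoints(np.array([[p]],float),c["mtx"],c["dist_coeffs"])[0,0]
    return c["T"][:3,3],c["T"][:3,:3]@F@np.array([q[0],q[1],1.])
def onz(c,p,z):
    o,d=ray(c,p); return o+d*(z-o[2])/d[2]
def tri(c1,p1,c2,p2):
    A=[];b=[]
    for c,p in((c1,p1),(c2,p2)):
        o,d=ray(c,p);d=d/np.linalg.norm(d);P=np.eye(3)-np.outer(d,d);A.append(P);b.append(P@o)
    return np.linalg.lstsq(np.vstack(A),np.hstack(b),rcond=None)[0]
def proj(c,X):
    q=F@c["T"][:3,:3].T@(np.array(X,float)-c["T"][:3,3])
    return cv2.projectPoints(q.reshape(1,1,3),np.zeros(3),np.zeros(3),c["mtx"],c["dist_coeffs"])[0].ravel()
def crop(c,x,y,w,h,s): return cv2.resize(c["color"][y:y+h,x:x+w],None,fx=s,fy=s,interpolation=cv2.INTER_CUBIC)
E
python3 - <<'E'
from h import *
s=cam("scene");t=cam("top")
a=crop(s,200,95,66,75,4);b=crop(s,297,265,80,75,4);d=crop(s,245,70,133,165,3.4)
e=crop(t,160,195,66,50,4);f=crop(t,345,180,66,50,4)
W=np.zeros((600,800,3),np.uint8)
W[0:300,0:264]=a;W[300:600,0:320]=b
d=crop(s,255,130,120,100,4);W[0:300,265:745]=d[80:380]
t2=crop(t,222,130,85,92,3.2);W[302:302+294,325:325+272]=t2
W[302:502,600:800]=e[:, :200]
cv2.imwrite("pics/c1.png",W)
# rolls
for n,c,pts in(("s",s,[(227,148),(330,316)]),("t",t,[(190,232),(371,229)])):
    for p in pts: print(n,p,[onz(c,p,z)[:2] for z in(26,48)])
for p,q in(((227,148),(190,232)),((330,316),(371,229))): print(tri(s,p,t,q))
E
```

```text
s (227, 148) [array([490.3, 283.1]), array([486.3, 266.8])]
s (330, 316) [array([ 519.2, -343.7]), array([ 514.7, -348.5])]
t (190, 232) [array([491.3, 289.7]), array([489.4, 285. ])]
t (371, 229) [array([ 517.4, -348.4]), array([ 515.2, -343.8])]
[492.5 292.4  13.4]
[ 516.6 -346.1   37.2]
```

View pics/c1.png

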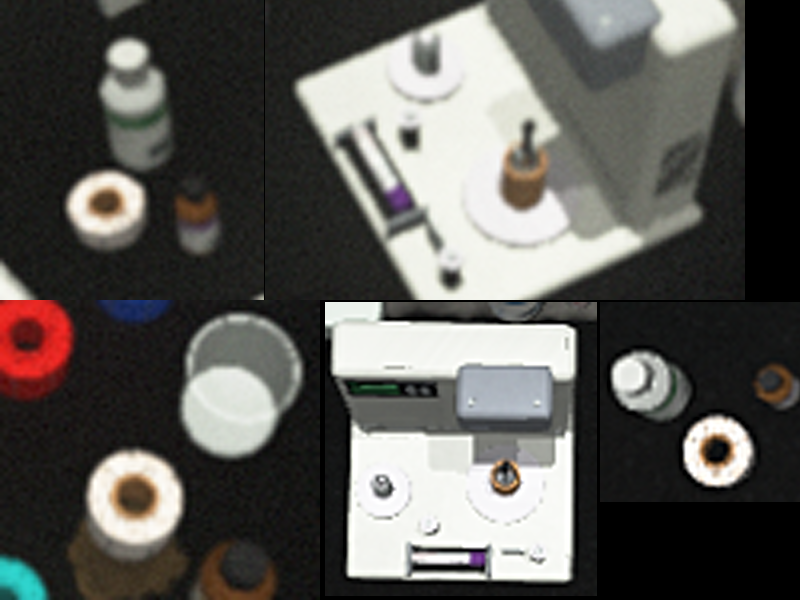

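The scene crop shows the left roll (227,148) with a low side wall next to the white and brown bottles. The right roll (330,316) has a tall side and stands by the beaker and amber bottle, on a brown stain. The triangulated tops agree (about 13 against 37 mm, coarse), which makes the right one the wide roll. I'll measure this more precisely next.

```bash
python3 - <<'E'
from h import *
s=cam("scene");t=cam("top")
def blob(c,p,r,lo=120):
    x,y=p;im=c["color"][y-r:y+r,x-r:x+r].astype(int)
    m=(im.min(2)>lo).astype(np.uint8)
    n,l,st,ce=cv2.connectedComponentsWithStats(m)
    # white comp nearest centre
    best=min(range(1,n),key=lambda i:(np.hypot(*(ce[i]-r))-0.02*st[i,4]))
    cs,_=cv2.findContours((l==best).astype(np.uint8),cv2.RETR_EXTERNAL,cv2.CHAIN_APPROX_NONE)
    k=max(cs,key=len); return cv2.fitEllipse(k),np.array([x-r,y-r]),st[best]
for nm,ps,pt in(("L",(227,148),(190,232)),("R",(330,316),(371,229))):
  for lo in(110,150,180):
    E1,o1,s1=blob(s,ps,14,lo);E2,o2,s2=blob(t,pt,13,lo)
    a=np.array(E1[0])+o1;b=np.array(E2[0])+o2
    print(nm,lo,a,E1[1],s1,b,E2[1],s2,tri(s,a,t,b))
print("corners FL FR",onz(t,(228.3,215.9),21),onz(t,(299.2,216.9),21))
print("takeup platter",onz(t,(240.1,188.1),30),onz(s,(295.25,167),30),"tip",onz(t,(239.2,186.6),70))
print("supply platter",onz(t,(278.6,188.1),30),onz(s,(318.25,200.5),30),"coretop",onz(t,(277.9,183.75),78),onz(s,(320.25,190),78),tri(s,(320.25,190),t,(277.9,183.75)))
print("keeper tip",onz(s,(321,181),129))
W=np.hstack([crop(t,222,130,85,92,4.5),crop(s,255,130,85,92,4.5)])
cv2.imwrite("pics/c2.png",W)
# side profile of rolls in scene: column brightness below centre
for (x,y) in((227,148),(330,316)):
    print(s["color"][y-14:y+24,x-1:x+2].mean((1,2)).astype(int))
E
```

```text
L 110 [226.1 145.9] (16.1035099029541, 18.49637794494629) [  4   4  19  17 213] [188.9 231.9] (16.2741756439209, 16.81283187866211) [  4   4  17  18 185] [491.7 294.3  23.3]
L 150 [226.1 145.5] (14.416107177734375, 17.833242416381836) [  4   4  19  16 167] [188.8 231.9] (16.093597412109375, 16.471853256225586) [  4   5  17  17 172] [491.6 294.1  25.5]
L 180 [226.  145.5] (13.464231491088867, 16.96256446838379) [  5   5  17  14 136] [188.8 232. ] (15.537671089172363, 16.087480545043945) [  4   5  17  17 147] [491.3 294.1  25.7]
R 110 [330.3 314.3] (22.960580825805664, 23.580472946166992) [  3   1  24  24 370] [370.9 228.5] (16.665647506713867, 17.07193946838379) [  4   4  18  18 191] [ 517.7 -344.2   44.5]
R 150 [330.2 314.1] (21.601598739624023, 22.745237350463867) [  3   1  23  23 307] [371.  228.5] (16.014341354370117, 16.455690383911133) [  5   4  17  18 169] [ 517.3 -344.1   47.3]
R 180 [330.3 314.2] (21.015655517578125, 22.187597274780273) [  3   1  23  23 273] [371.  228.6] (15.791899681091309, 16.28911590576172) [  5   4  17  18 155] [ 517.3 -344.4   46.7]
corners FL FR [552.5 157.1  21. ] [555.1 -93.9  21. ]
takeup platter [651.8 118.1  30. ] [651.3 115.3  30. ] tip [649.4 117.4  70. ]
supply platter [655.1 -18.6  30. ] [657.5 -23.1  30. ] coretop [661.  -16.3  78. ] [664.1 -18.1  78. ] [663.1 -16.7  75.7]
keeper tip [662.7 -19.2 129. ]
[ 31  25  19  77 183 238 238 211 147  82  63  63  60  64 115 179 218 229
 215 168 124 108  91  61  32  22  22  21  24  26  22  27  26  21  26  27
  25  26]
[ 88 174 226 242 242 236 181 118  76  67  67  66  57  52  48  62  96 148
 214 238 235 238 240 209 137 112 109  86  59  44  43  46  46  48  48  50
  48  41]
```

View pics/c2.png

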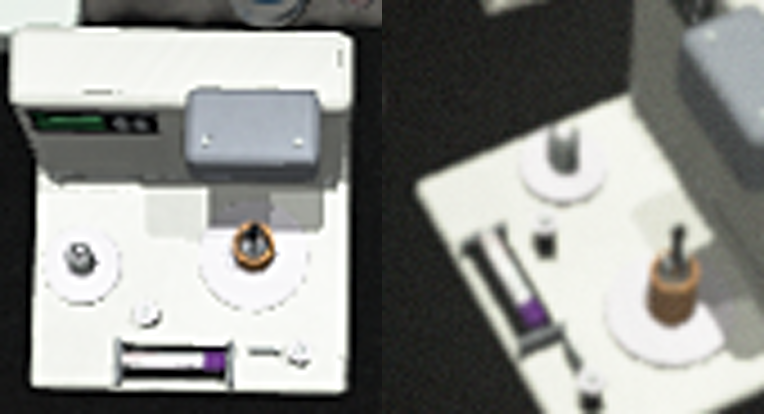

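The enlarged crop supports this: the wide roll is the right one, with its top at z≈47 mm and centre near (517,-344). The left one's top is at 25.6 mm, so it is the narrow roll. Now I'll refine the spindles and the neighbours, then start moving.

```bash
cat >> h.py <<'E'
from scipy.spatial.transform import Rotation as R
def goal(a_deg,yaw_deg):  # lean a, yaw 0 = tool y along world y, lean towards +x
    a=np.radians(a_deg); z=[np.sin(a),0,-np.cos(a)];x=[-np.cos(a),0,-np.sin(a)]
    return R.from_euler('z',yaw_deg,degrees=True)*R.from_matrix(np.array([x,[0,1,0],z]).T)
def plan(*steps,q0=None,p0=None):
    """steps: ('r',lean,yaw) or ('p',TCP xyz) or ('g',grasp xyz); prints tool-frame deltas"""
    st=manip.read_state();q=R.from_rotvec(st["ee_rot"]) if q0 is None else q0;p=st["eef_pos"] if p0 is None else np.array(p0,float)
    for s in steps:
        if s[0]=='r':
            g=goal(*s[1:]);d=(q.inv()*g).as_rotvec(degrees=True);print("rot",d,"n>=%.1f"%(np.linalg.norm(d)/10.7));q=g
        else:
            t=np.array(s[1],float)
            if s[0]=='g': t=t+q.apply([0,0,19])
            d=q.inv().apply(t-p)/10;print("pos cm",np.round(d,2),"n>=%.1f"%(np.linalg.norm(d)/6.25));p=t
def st():
    s=manip.read_state();q=R.from_rotvec(s["ee_rot"]);
    print("t",s["time_s"],"tcp",s["eef_pos"],"grasp",s["eef_pos"]-q.apply([0,0,19]),"z",q.apply([0,0,1]).round(3),"y",q.apply([0,1,0]).round(3),"F",s["contact_force"],"w",round(s["gripper_width"],1),s["gripper_force"],"j",s["joint_pos"].round(2))
E
python3 - <<'E'
from h import *
s=cam("scene");t=cam("top")
def orange(c,x,y,w,h):
    im=c["color"][y:y+h,x:x+w].astype(int);m=((im[...,2]-im[...,0])>40).astype(np.uint8)
    ys,xs=np.nonzero(m);return xs.min()+x,xs.max()+x,ys.min()+y,ys.max()+y,xs.mean()+x,ys.mean()+y,m.sum()
os_=orange(s,308,175,26,40);ot=orange(t,268,172,22,22);print(os_,ot)
# core axis: scene silhouette centroid ~ mid-height 54; top-view ring
print("core s z54",onz(s,os_[4:6],54),"t z78..54",onz(t,ot[4:6],78),onz(t,ot[4:6],66))
print("beaker",onz(s,(358.25,281),87),onz(s,(354.5,293),3),onz(t,(363,200),60))
print("amber",onz(s,(360,332),100),onz(t,(394,220),90))
# platters in gray with contrast
for n,c,x,y,w,h in(("t",t,222,165,85,55),("s",s,255,140,100,80)):
    g=c["color"][y:y+h,x:x+w].astype(float).min(2);print(n,np.percentile(g,[50,80,90,95]))
def steel(c,x,y,w,h,lo):
    g=c["color"][y:y+h,x:x+w].max(2);m=g<lo;ys,xs=np.nonzero(m);return xs.mean()+x,ys.mean()+y,xs.min()+x,xs.max()+x,ys.min()+y,ys.max()+y
a=steel(t,234,180,13,15,190);b=steel(s,286,152,20,22,150);print("takeup steel",a,b)
print(onz(t,a[:2],50),onz(s,b[:2],50))
print("headedge t",onz(t,(222+187/4.5,130+170/4.5),207),onz(t,(222+320/4.5,130+170/4.5),207))
plan(('r',42,0),('p',(200,-606,330)),('g',(560,-17,180)))
E
```

```text
(np.int64(315), np.int64(325), np.int64(186), np.int64(200), np.float64(319.54651162790697), np.float64(194.19767441860466), np.uint64(86)) (np.int64(274), np.int64(282), np.int64(179), np.int64(189), np.float64(278.0), np.float64(184.39473684210526), np.uint64(38))
core s z54 [663.5 -17.7  54. ] t z78..54 [658.7 -16.7  78. ] [661.2 -16.5  66. ]
beaker [ 616.7 -309.6   87. ] [ 615.2 -313.     3. ] [ 614.7 -313.6   60. ]
amber [ 549.7 -427.7  100. ] [ 543.4 -414.5   90. ]
t [223. 246. 248. 251.]
s [101. 232. 237. 239.]
takeup steel (np.float64(239.66666666666666), np.float64(187.44444444444446), np.int64(237), np.int64(243), np.int64(184), np.int64(191)) (np.float64(293.1940298507463), np.float64(157.59701492537314), np.int64(286), np.int64(305), np.int64(152), np.int64(168))
[650.3 117.7  50. ] [655.3 137.6  50. ]
headedge t [685.   28.7 207. ] [687.3 -64.6 207. ]
rot [  5.1 -41.8  13.3] n>=4.1
pos cm [-10.3   0.1  -4. ] n>=1.8
pos cm [-16.7  58.9  37.1] n>=11.5
```

```bash
python3 -m handwheel '{"delta_pos":[[0,0,0],[0,0,0],[0,0,0],[0,0,0],[0,0,0],[-5.15,0,-2],[-5.15,0,-2],[0,0,0]],"delta_rot":[[1.02,-8.36,2.66],[1.02,-8.36,2.66],[1.02,-8.36,2.66],[1.02,-8.36,2.66],[1.02,-8.36,2.66],[0,0,0],[0,0,0],[0,0,0]],"jaw":[5.5,5.5,5.5,5.5,5.5,5.5,5.5,5.5]}'
python3 - <<'E'
from h import *
st();plan(('r',42,0),('g',(560,-17,180)))
E
```

```text
time_s: 1.4
eef_pos: [201.2, -607.9, 335.8]
ee_rot: [-0.007, 2.407, -0.012]
contact_force: [-0.5, 0.1, -0.6]
gripper_width: 55.1
gripper_force: 0.0
t 1.4 tcp [ 201.2 -607.9  335.8] grasp [ 188.5 -607.7  349.9] z [ 0.7 -0.  -0.7] y [-0.  1. -0.] F [-0.5  0.1 -0.6] w 55.1 0.0 j [-1.4  0.3  0.2 -0.7 -1.4 -0.1]
rot [-0.4  0.1  0.5] n>=0.1
pos cm [-16.2  59.1  37.5] n>=11.5
```

```bash
for i in 1 2; do python3 -m handwheel '{"delta_pos":[[-1.01,3.69,2.34],[-1.01,3.69,2.34],[-1.01,3.69,2.34],[-1.01,3.69,2.34],[-1.01,3.69,2.34],[-1.01,3.69,2.34],[-1.01,3.69,2.34],[-1.01,3.69,2.34]],"delta_rot":[[0,0,0],[0,0,0],[0,0,0],[0,0,0],[0,0,0],[0,0,0],[0,0,0],[0,0,0]],"jaw":[5.5,5.5,5.5,5.5,5.5,5.5,5.5,5.5]}' >/dev/null; done
python3 - <<'E'
from h import *
st();plan(('r',42,0),('g',(662.5-90,-17.3,68+100)),('g',(662.5-45,-17.3,68+50)),('g',(662.5,-17.3,68)))
s=cam("scene");t=cam("top")
cv2.imwrite("pics/c3.png",np.hstack([crop(s,245,120,100,100,4),crop(t,222,120,100,100,4)]))
E
```

```text
t 3.4 tcp [564.1 -74.6 169.6] grasp [551.7 -77.  183.8] z [ 0.7  0.1 -0.7] y [-0.1  1.   0.1] F [ 0.6 -0.5  1. ] w 55.0 0.0 j [ 0.1  0.1 -0.6 -0.5 -0.2 -1.2]
rot [ 7.3 -0.7 -0.1] n>=0.7
pos cm [-0.5  5.7  2.6] n>=1.0
pos cm [0.  0.  6.7] n>=1.1
pos cm [0.  0.  6.7] n>=1.1
```

View pics/c3.png

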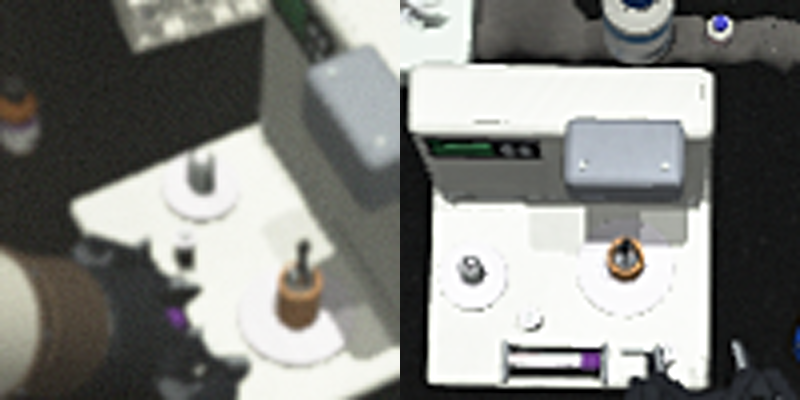

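The view shows the gripper at the machine's front; core top at scene ≈(320,190), keeper upright. Joint 5 sits at its limit (-0.16), so that move fell short. I'll use a 35° lean instead.

```bash
python3 - <<'E'
from h import *
plan(('r',35,0),('g',(599.5,-17.3,161)))
E
```

```text
rot [7.3 6.3 0.5] n>=0.9
pos cm [-2.3  5.7  4.5] n>=1.2
```

```bash
python3 -m handwheel '{"delta_pos":[[0,0,0],[0,0,0],[-0.58,1.43,1.12],[-0.58,1.43,1.12],[-0.58,1.43,1.12],[-0.58,1.43,1.12],[0,0,0],[0,0,0]],"delta_rot":[[3.65,3.15,0.25],[3.65,3.15,0.25],[0,0,0],[0,0,0],[0,0,0],[0,0,0],[0,0,0],[0,0,0]],"jaw":[5.5,5.5,5.5,5.5,5.5,5.5,5.5,5.5]}'
python3 - <<'E'
from h import *
np.set_printoptions(precision=3,suppress=True)
st();plan(('r',35,0),('g',(631,-17.3,116)),('g',(662.5,-17.3,71)))
E
```

```text
time_s: 4.5
eef_pos: [611.5, -44.0, 171.3]
ee_rot: [-0.039, 2.55, 0.117]
contact_force: [1.1, -0.5, -0.1]
gripper_width: 55.3
gripper_force: 0.0
t 4.5 tcp [611.478 -43.951 171.306] grasp [600.973 -45.712 187.039] z [ 0.553  0.093 -0.828] y [-0.054  0.996  0.076] F [ 1.08  -0.491 -0.086] w 55.3 0.0 j [ 0.2   0.22 -0.6   0.12 -0.16 -1.85]
rot [ 5.319 -1.262  0.086] n>=0.5
pos cm [1.57 2.67 7.55] n>=1.3
pos cm [0.   0.   5.49] n>=0.9
```

```bash
cat > kin.py <<'E'
from h import *
from scipy.optimize import least_squares
D=[([-1.0694,.3855,.0066,-.0005,-1.194,-.2586],[150.1,-606.1,230.2],[.3801,-3.1182,-.0035]),
([-1.4,.3,.2,-.7,-1.4,-.1],[201.2,-607.9,335.8],[-.007,2.407,-.012]),]
s=manip.read_state();D.append((s["joint_pos"],s["eef_pos"],s["ee_rot"]))
E_=lambda a,t:R.from_euler(a,t)
def fk(j,P):
    a1,h,b,L1,e,L2,Lt=P
    R1=E_('z',j[0]);R2=R1*E_('y',j[1]);R3=R2*E_('y',-j[2]);R4=R3*E_('x',j[3]);R5=R4*E_('y',-j[4]);R6=R5*E_('x',j[5]*SG)
    p=R1.apply([a1,b,h])+R2.apply([0,0,L1])+R3.apply([L2,0,e])+R5.apply([Lt,0,0])
    return p,R6
SG=-1
if __name__=="__main__":
    for j,p,r in D:
        print(fk(j,[0]*7)[1].apply([1,0,0]),R.from_rotvec(r).apply([0,0,1]), (fk(j,[0]*7)[1].inv()*R.from_rotvec(r)).as_rotvec())
    f=lambda P:np.hstack([w*(fk(j,P)[0]-p) for (j,p,r),w in zip(D,(1,.1,1))])
    o=least_squares(lambda P:np.hstack([f(P),.02*(P-[0,300,-100,350,0,400,200])]),[0,300,-100,350,0,400,200]);print(o.x,f(o.x))
E
python3 kin.py
```

```text
[-0.  0. -1.] [-0.  0. -1.] [-1.2  1.2 -1.2]
[-0.6 -0.2 -0.8] [ 0.7 -0.  -0.7] [-1.5  0.3  0. ]
[ 0.5  0.1 -0.8] [ 0.6  0.1 -0.8] [-1.4  1.1 -1.4]
[ 523.1   88.2 -160.2  -25.2  112.    53.7  -83.3] [  0.3  -1.6   2.2 -21.    2.5 -10.2  -1.6   2.2  -1.1]
```

```bash
sed -i "s/E_('x',j\[3\])/E_('x',-j[3])/" kin.py; python3 kin.py; python3 - <<'E'
from h import *
plan(('r',28,5),('g',(612,-17.3,165)))
E
```

```text
[-0.  0. -1.] [-0.  0. -1.] [-1.2  1.2 -1.2]
[ 0.6  0.  -0.8] [ 0.7 -0.  -0.7] [-1.2  1.1 -1.2]
[ 0.6  0.1 -0.8] [ 0.6  0.1 -0.8] [-1.2  1.2 -1.2]
[ 101.4  327.4 -158.9  415.3  -45.8  391.1  295.9] [ 0.6  0.7 -1.1 -6.5 -1.4  7.7  0.3 -0.2  0.3]
rot [ 2.7  5.9 -3.9] n>=0.7
pos cm [0.1 2.6 2.6] n>=0.6
```

```bash
python3 -m handwheel '{"delta_pos":[[0,0,0],[0,0,0],[0,1.3,1.3],[0,1.3,1.3],[0,0,0],[0,0,0],[0,0,0],[0,0,0]],"delta_rot":[[1.35,2.95,-1.95],[1.35,2.95,-1.95],[0,0,0],[0,0,0],[0,0,0],[0,0,0],[0,0,0],[0,0,0]],"jaw":[5.5,5.5,5.5,5.5,5.5,5.5,5.5,5.5]}' >/dev/null
cat >> kin.py <<'E'
    P=o.x;C=fk(D[-1][0],P)[1].inv()*R.from_rotvec(D[-1][2])
    lo=np.array([-3.14,-1.21,-1.07,-3.16,-2.99,-3.1]);hi=np.array([3.14,2.06,1.41,2.05,-.16,3.1])
    j0=np.array(D[-1][0])
    def ik(lean,yaw,g,j0=j0):
        q=goal(lean,yaw);t=np.array(g)+q.apply([0,0,19])
        r=lambda j:(lambda p,Q:np.hstack([(p-t),300*(q.inv()*(Q*C)).as_rotvec()]))(*fk(j,P))
        s=least_squares(r,np.clip(j0,lo+1e-3,hi-1e-3),bounds=(lo,hi));return s.x,np.abs(s.fun).max()
    for lean,yaw in((28,5),(32,0),(32,8),(36,8),(36,12)):
        for g in((612,-17,165),(662,-17,71),(657,-17,178),(600,-17,180),(649,117.5,120),(649,117.5,71)):
            x,e=ik(lean,yaw,g);print(lean,yaw,g,np.round(x,2),round(e,1))
E
python3 kin.py; python3 -c "
from h import *;st()"
```

```text
[-0.  0. -1.] [-0.  0. -1.] [-1.2  1.2 -1.2]
[ 0.6  0.  -0.8] [ 0.7 -0.  -0.7] [-1.2  1.1 -1.2]
[ 0.5  0.  -0.9] [ 0.5  0.  -0.9] [-1.2  1.2 -1.2]
[ 194.1  294.8 -154.2  345.4   -1.6  302.3  271.9] [ 5.   2.6 -0.5 -7.7 -0.2  4.9  1.2 -4.7  0.1]
28 5 (612, -17, 165) [ 0.3  0.3 -0.6  0.4 -0.2 -2.1] 0.0
28 5 (662, -17, 71) [ 0.3  0.6 -0.5  1.4 -0.2 -3.1] 22.2
28 5 (657, -17, 178) [ 0.2  0.3 -0.5  0.2 -0.3 -1.9] 0.0
28 5 (600, -17, 180) [ 0.3  0.2 -0.7  0.4 -0.2 -2.1] 0.0
28 5 (649, 117.5, 120) [ 0.5  0.5 -0.5  1.  -0.2 -3. ] 0.0
28 5 (649, 117.5, 71) [ 0.5  0.6 -0.5  1.2 -0.2 -3.1] 13.5
32 0 (612, -17, 165) [ 0.3  0.3 -0.7  1.2 -0.2 -3. ] 0.0
32 0 (662, -17, 71) [ 0.3  0.6 -0.5  1.3 -0.2 -3.1] 25.5
32 0 (657, -17, 178) [ 0.3  0.3 -0.5  0.7 -0.2 -2.5] 0.0
32 0 (600, -17, 180) [ 0.3  0.2 -0.7  0.9 -0.2 -2.7] 0.0
32 0 (649, 117.5, 120) [ 0.5  0.5 -0.5  1.1 -0.3 -3.1] 13.4
32 0 (649, 117.5, 71) [ 0.5  0.6 -0.4  1.1 -0.2 -3.1] 30.7
32 8 (612, -17, 165) [ 0.3  0.2 -0.7  0.5 -0.2 -2.1] 9.6
32 8 (662, -17, 71) [ 0.3  0.6 -0.5  1.4 -0.2 -3.1] 28.4
32 8 (657, -17, 178) [ 0.2  0.3 -0.5  0.3 -0.2 -
[... 343 characters left out ...]
.2 -2.1] 12.4
36 8 (600, -17, 180) [ 0.3  0.2 -0.8  1.4 -0.2 -3.1] 17.7
36 8 (649, 117.5, 120) [ 0.5  0.5 -0.5  1.2 -0.2 -3.1] 24.3
36 8 (649, 117.5, 71) [ 0.5  0.6 -0.5  1.2 -0.2 -3.1] 42.4
36 12 (612, -17, 165) [ 0.2  0.2 -0.6  0.1 -0.2 -1.7] 25.4
36 12 (662, -17, 71) [ 0.2  0.7 -0.6 -3.1 -0.3  1.6] 0.0
36 12 (657, -17, 178) [ 0.2  0.3 -0.5 -0.  -0.2 -1.5] 14.4
36 12 (600, -17, 180) [ 0.2  0.2 -0.7  0.1 -0.2 -1.8] 19.1
36 12 (649, 117.5, 120) [ 0.5  0.5 -0.5  1.3 -0.2 -3.1] 22.7
36 12 (649, 117.5, 71) [ 0.5  0.6 -0.5  1.3 -0.2 -3.1] 41.1
t 5.5 tcp [622.  -17.2 149.5] grasp [613.  -18.  166.2] z [ 0.5  0.  -0.9] y [-0.1  1.   0. ] F [0.4 0.3 0.2] w 54.5 0.0 j [ 0.2  0.3 -0.6  0.4 -0.2 -2.1]
```

```bash
cat > kin2.py <<'E'
import kin; from kin import *
import json,os
def log():
    s=manip.read_state();L=json.load(open("log.json")) if os.path.exists("log.json") else []
    L.append([list(map(float,s[k])) for k in("joint_pos","eef_pos","ee_rot")]);json.dump(L,open("log.json","w"));return L
L=log();DD=[D[0],([.2,.22,-.6,.12,-.16,-1.85],[611.5,-44,171.3],[-.039,2.55,.117])]+L
W=[1,.3]+[1]*len(L)
f=lambda P:np.hstack([w*(fk(j,P)[0]-p) for (j,p,r),w in zip(DD,W)])
P=least_squares(lambda P:np.hstack([f(P),.01*(P-[0,300,-150,350,0,350,250])]),[0,300,-150,350,0,350,250]).x
print("P",P,"res",np.abs(f(P)).max())
C=fk(L[-1][0],P)[1].inv()*R.from_rotvec(L[-1][2])
lo=np.array([-3.14,-1.21,-1.07,-3.16,-2.99,-3.1]);hi=np.array([3.14,2.06,1.41,2.05,-.16,3.1])
def ik(lean,yaw,g,j0,flip):
    q=goal(lean,yaw)*R.from_euler('z',180*flip,degrees=True);t=np.array(g)+q.apply([0,0,19])
    r=lambda j:(lambda p,Q:np.hstack([(p-t),300*(q.inv()*(Q*C)).as_rotvec()]))(*fk(j,P))
    s=least_squares(r,np.clip(j0,lo+1e-3,hi-1e-3),bounds=(lo,hi));return s.x,np.abs(s.fun).max()
E
cat > t.py <<'E'
from kin2 import *
np.set_printoptions(precision=2,suppress=True)
pts=((600,-17,180),(662,-17,71),(657,-17,178),(649,117.5,120),(649,117.5,71),(480,-250,200),(517,-344,36))
for flip,seeds in((1,([.3,.4,-.6,1.2,-.3,0],[.3,.4,-.6,-1,-.3,2],[.3,.4,-.6,-2.8,-.3,2.5])),(0,([.3,.4,-.6,.3,-.3,-2.],[.3,.4,-.6,-2.5,-.3,1]))):
  for sd in seeds:
    for lean in(30,38):
      for yaw in(-25,-12,0,15,30):
        out=[];ok=[]
        for i,g in enumerate(pts[:5]):
            j,e=ik(lean,yaw,g,out[-1] if out else np.array(sd),flip);out.append(j);ok.append(e)
        if max(ok)<1.0:
            o=np.array(out);print(flip,lean,yaw,"J4",o[:,3],"J5",o[:,4],"J6",o[:,5])
E
python3 t.py
```

```text
P [ 248.4  -15.7 -160.4  376.7   94.5  192.5  119.7] res 2.030676183670937
1 30 -25 J4 [0.87 1.77 0.76 1.11 1.54] J5 [-0.46 -0.34 -0.49 -0.46 -0.41] J6 [ 0.09 -0.85  0.24 -0.35 -0.82]
1 30 -25 J4 [0.87 1.77 0.76 1.11 1.54] J5 [-0.46 -0.34 -0.49 -0.46 -0.41] J6 [ 0.09 -0.85  0.24 -0.35 -0.82]
1 30 -25 J4 [0.87 1.77 0.76 1.11 1.54] J5 [-0.46 -0.34 -0.49 -0.46 -0.41] J6 [ 0.09 -0.85  0.24 -0.35 -0.82]
0 38 30 J4 [-1.42 -2.59 -1.1  -2.78 -2.97] J5 [-0.19 -0.4  -0.23 -0.19 -0.39] J6 [ 0.1   1.32 -0.21  1.3   1.49]
0 38 30 J4 [-1.42 -2.59 -1.1  -2.78 -2.97] J5 [-0.19 -0.4  -0.23 -0.19 -0.39] J6 [ 0.1   1.32 -0.21  1.3   1.49]
```

```bash
for i in 1 2; do python3 -m handwheel '{"delta_pos":[[0,0,0],[0,0,0],[0,0,0],[0,0,0],[0,0,0],[0,0,0],[0,0,0],[0,0,0]],"delta_rot":[[0,0,-9.7],[0,0,-9.7],[0,0,-9.7],[0,0,-9.7],[0,0,-9.7],[0,0,-9.7],[0,0,-9.7],[0,0,-9.7]],"jaw":[5.5,5.5,5.5,5.5,5.5,5.5,5.5,5.5]}'>/dev/null; python3 -c "import kin2" ; done
cat >> h.py <<'E'
_g=goal
def goal(a,y,flip=1): return _g(a,y)*R.from_euler('z',180*flip,degrees=True)
E
sed -i 's/q=goal(lean,yaw)\*R.*;t=/q=goal(lean,yaw,flip);t=/' kin2.py
python3 - <<'E'
from h import *
st();plan(('r',30,-20),('g',(600,-17.3,165)))
E
```

```text
P [ 246.4  -18.1 -160.4  381.    94.7  192.9  121.4] res 2.100379929718713
P [ 245.5  -18.9 -160.5  382.7   94.7  193.1  122.1] res 2.1267269076616686
t 7.5 tcp [621.8 -17.1 149.1] grasp [612.9 -17.9 165.9] z [ 0.5  0.  -0.9] y [-0.3 -0.9 -0.2] F [ 0.2 -0.2 -0.5] w 54.8 0.0 j [ 0.2  0.3 -0.6  0.4 -0.2  0.6]
rot [-11.4   4.4  -2.5] n>=1.2
pos cm [-1.   0.8 -0.5] n>=0.2
```

```bash
python3 -m handwheel '{"delta_pos":[[0,0,0],[0,0,0],[-0.5,0.4,-0.25],[-0.5,0.4,-0.25],[0,0,0],[0,0,0],[0,0,0],[0,0,0]],"delta_rot":[[-5.7,2.2,-1.25],[-5.7,2.2,-1.25],[0,0,0],[0,0,0],[0,0,0],[0,0,0],[0,0,0],[0,0,0]],"jaw":[5.5,5.5,5.5,5.5,5.5,5.5,5.5,5.5]}'>/dev/null
cat > t.py <<'E'
from kin2 import *
np.set_printoptions(precision=2,suppress=True)
pts=((600,-17,180),(662,-17,71),(657,-17,178),(649,117.5,120),(649,117.5,71))
st()
for lean in(30,35,40):
  for yaw in(-35,-30,-25,-20,-15):
    out=[L[-1][0]];ok=[]
    for g in pts:
        j,e=ik(lean,yaw,g,out[-1],1);out.append(j);ok.append(e)
    o=np.array(out[1:]);print(lean,yaw,"J4",o[:,3],"J5",o[:,4],"J6",o[:,5],"e",np.array(ok))
E
python3 t.py
```

```text
P [ 617.9  196.4 -169.5 -216.9  107.6   31.1 -143.7] res 22.858568618297525
t 8.5 tcp [618.35 -35.7  159.81] grasp [609.52 -34.44 176.59] z [ 0.47 -0.07 -0.88] y [-0.32 -0.94 -0.1 ] F [-0.43 -0.35 -0.68] w 55.1 0.0 j [ 0.15  0.24 -0.77  1.   -0.16  0.11]
30 -35 J4 [0.86 1.77 0.73 1.53 1.67] J5 [-0.48 -0.39 -0.54 -0.42 -0.45] J6 [ 0.07 -0.9   0.23 -0.84 -0.98] e [ 0.   55.88  0.    9.5  52.55]
30 -30 J4 [0.83 1.83 0.7  1.57 1.72] J5 [-0.45 -0.36 -0.51 -0.4  -0.43] J6 [ 0.17 -0.88  0.32 -0.79 -0.95] e [ 0.   56.89  0.   10.93 53.74]
30 -25 J4 [0.79 1.9  0.67 1.6  1.77] J5 [-0.42 -0.33 -0.47 -0.37 -0.4 ] J6 [ 0.28 -0.88  0.42 -0.75 -0.93] e [ 0.   57.77  0.   12.27 54.85]
30 -20 J4 [0.74 1.98 0.63 1.64 1.83] J5 [-0.39 -0.3  -0.43 -0.34 -0.37] J6 [ 0.39 -0.89  0.52 -0.71 -0.91] e [ 0.   58.5   0.   13.48 55.88]
30 -15 J4 [0.69 2.05 0.58 1.69 1.9 ] J5 [-0.36 -0.26 -0.4  -0.31 -0.34] J6 [ 0.51 -0.88  0.64 -0.68 -0.9 ] e [ 0.   59.62  0.   14.55 56.78]
35 -35 J4 [0.85 1.81 0.8  1.58 1.71] J5 [-0.55 -0.44 -0.58 -0.48 -0.52] J6 [ 0.14 -0.91  0.21 -0.84 -0.99] e [ 0.   51.46  0.    6.07 47.4 ]
[... 569 characters left out ...]
35 J4 [0.85 1.85 0.85 1.62 1.74] J5 [-0.62 -0.5  -0.61 -0.54 -0.58] J6 [ 0.21 -0.92  0.21 -0.84 -0.99] e [ 0.   46.55  0.    2.37 41.77]
40 -30 J4 [0.82 1.92 0.84 1.65 1.79] J5 [-0.58 -0.46 -0.56 -0.51 -0.55] J6 [ 0.3  -0.91  0.28 -0.8  -0.96] e [ 0.   48.03  0.    4.53 43.54]
40 -25 J4 [0.78 1.99 0.81 1.69 1.85] J5 [-0.54 -0.43 -0.51 -0.47 -0.51] J6 [ 0.39 -0.92  0.36 -0.77 -0.95] e [ 0.   49.31  0.    6.52 45.2 ]
40 -20 J4 [0.73 2.05 0.78 1.73 1.91] J5 [-0.5  -0.39 -0.46 -0.43 -0.48] J6 [ 0.49 -0.91  0.45 -0.74 -0.93] e [ 0.   51.21  0.    8.32 46.71]
40 -15 J4 [0.67 2.05 0.73 1.79 1.98] J5 [-0.46 -0.34 -0.41 -0.39 -0.44] J6 [ 0.6  -0.84  0.55 -0.72 -0.93] e [ 0.   55.19  0.    9.89 48.05]
```

```bash
sed -i "s/R1.apply(\[a1,b,h\])+/R1.apply([a1,0,h])+R4.apply([0,b,0])+/" kin.py; python3 t.py
```

```text
P [  15.   206.5 -159.8  525.4   -8.5  425.   297.9] res 0.8560174876347787
t 8.5 tcp [618.35 -35.7  159.81] grasp [609.52 -34.44 176.59] z [ 0.47 -0.07 -0.88] y [-0.32 -0.94 -0.1 ] F [-0.43 -0.35 -0.68] w 55.1 0.0 j [ 0.15  0.24 -0.77  1.   -0.16  0.11]
30 -35 J4 [1.15 1.86 1.06 1.18 1.47] J5 [-0.43 -0.32 -0.45 -0.49 -0.43] J6 [-0.34 -0.88 -0.24 -0.57 -0.81] e [0. 0. 0. 0. 0.]
30 -30 J4 [1.23 2.05 1.12 1.3  1.63] J5 [-0.37 -0.27 -0.39 -0.43 -0.38] J6 [-0.31 -0.92 -0.2  -0.57 -0.84] e [0. 0. 0. 0. 0.]
30 -25 J4 [1.32 2.05 1.18 1.43 1.81] J5 [-0.3  -0.23 -0.32 -0.37 -0.34] J6 [-0.28 -0.83 -0.15 -0.58 -0.87] e [0.   5.57 0.   0.   0.  ]
30 -20 J4 [1.42 2.05 1.23 1.58 1.99] J5 [-0.23 -0.18 -0.26 -0.31 -0.28] J6 [-0.25 -0.74 -0.1  -0.6  -0.91] e [ 0.   11.59  0.    0.    0.  ]
30 -15 J4 [1.52 2.05 1.28 1.75 2.05] J5 [-0.16 -0.16 -0.2  -0.25 -0.24] J6 [-0.23 -0.66 -0.04 -0.63 -0.86] e [ 0.4  16.67  0.    0.    4.01]
35 -35 J4 [1.53 2.05 1.44 1.45 1.7 ] J5 [-0.42 -0.39 -0.42 -0.52 -0.49] J6 [-0.64 -1.04 -0.55 -0.8  -1.01] e [0.   3.01 0.   0.   0.  ]
35 -30 J4 [1.69 2.05 1.58 1.6  1.88] J5
[... 524 characters left out ...]
35 J4 [1.84 2.05 1.76 1.65 1.86] J5 [-0.45 -0.48 -0.45 -0.57 -0.57] J6 [-0.87 -1.08 -0.8  -0.97 -1.15] e [ 0.   12.83  0.    0.    0.  ]
40 -30 J4 [2.05 2.05 1.95 1.82 2.04] J5 [-0.37 -0.44 -0.37 -0.52 -0.53] J6 [-0.92 -0.99 -0.84 -1.   -1.18] e [ 0.   21.41  0.    0.    0.  ]
40 -25 J4 [2.05 2.05 2.05 2.01 2.05] J5 [-0.31 -0.39 -0.3  -0.47 -0.5 ] J6 [-0.84 -0.91 -0.83 -1.04 -1.11] e [ 6.96 28.    3.57  0.    9.79]
40 -20 J4 [2.05 2.05 2.05 2.05 2.05] J5 [-0.25 -0.33 -0.24 -0.42 -0.46] J6 [-0.74 -0.81 -0.74 -0.99 -1.03] e [14.3  34.3  10.93  7.1  18.98]
40 -15 J4 [2.05 2.05 2.05 2.05 2.05] J5 [-0.19 -0.27 -0.18 -0.37 -0.41] J6 [-0.65 -0.71 -0.65 -0.9  -0.94] e [22.08 44.49 18.53 14.63 26.28]
```

```bash
cat > t2.py <<'E'
from kin2 import *
np.set_printoptions(precision=2,suppress=True)
pts=((600,-17,180),(662,-17,71),(657,-17,180),(649,117.5,120),(649,117.5,71),(662,-17,66),(620,-17,200))
seen=set()
for flip in(0,1):
 for J4 in(-2.8,-1.8,-.9,.2,1.2):
  for lean in(30,37,43):
   for yaw in(-30,-15,0,15,30):
    out=[];ok=[]
    for g in pts:
        j,e=ik(lean,yaw,g,out[-1] if out else np.array([.1,.4,-.6,J4,-.5,0]),flip);out.append(j);ok.append(e)
        if e>1: break
    if max(ok)<1:
        o=np.array(out);m=min((o-lo).min(),(hi-o).min());k=(flip,lean,yaw,round(o[0,3],1))
        if m>.06 and k not in seen and np.ptp(o[:,3])<1.6: seen.add(k);print(flip,lean,yaw,"m %.2f"%m,"J1",o[:5,0],"J4",o[:5,3],"J5",o[:5,4],"J6",o[:5,5])
E
python3 t2.py
```

```text
P [  14.5  205.5 -159.8  526.5   -8.3  425.   298. ] res 0.8407283660290659
0 30 30 m 0.07 J1 [0.13 0.09 0.12 0.39 0.38] J4 [-0.39 -0.55 -0.38 -0.23 -0.32] J5 [-0.53 -0.41 -0.57 -0.3  -0.23] J6 [-0.88 -0.69 -0.89 -1.23 -1.13]
0 43 30 m 0.07 J1 [-0.01 -0.08 -0.    0.27  0.2 ] J4 [-0.84 -1.09 -0.79 -0.84 -1.09] J5 [-0.49 -0.45 -0.5  -0.23 -0.25] J6 [-0.38 -0.06 -0.44 -0.56 -0.26]
1 30 30 m 0.07 J1 [0.13 0.09 0.12 0.39 0.38] J4 [-0.39 -0.55 -0.38 -0.23 -0.32] J5 [-0.53 -0.41 -0.57 -0.3  -0.23] J6 [2.26 2.46 2.25 1.91 2.01]
```

```bash
cat > t3.py <<'E'
from kin2 import *
np.set_printoptions(precision=2,suppress=True)
sd=np.array([0,.4,-.6,-.9,-.5,-.4])
def run(lean,yaw,pts):
    out=[sd];ok=[]
    for g in pts: j,e=ik(lean,yaw,g,out[-1],0);out.append(j);ok.append(e)
    o=np.array(out[1:]);print(lean,yaw,"m %.2f"%min((o-lo).min(),(hi-o).min()),"J4",o[:,3],"J5",o[:,4],"J6",o[:,5],"e %.1f"%max(ok))
for lean in(35,40):
    for yaw in(12,16,20,25): run(lean,yaw,((600,-17,180),(662,-17,71),(657,-17,180),(610,-17,200)))
    for yaw in(30,40,50): run(lean,yaw,((620,60,200),(649,117.5,120),(649,117.5,65)))
    for yaw in(-50,-28,-15,0): run(lean,yaw,((517,-344,120),(517,-344,36)))
E
python3 t3.py
```

```text
P [  14.2  204.8 -159.7  527.1   -8.2  425.1  298. ] res 0.8304060051215287
35 12 m 0.00 J4 [ 0.03 -0.48  0.04  0.11] J5 [-0.16 -0.16 -0.19 -0.18] J6 [-1.63 -1.05 -1.62 -1.71] e 12.3
35 16 m 0.00 J4 [-0.15 -0.49 -0.18 -0.13] J5 [-0.22 -0.16 -0.28 -0.27] J6 [-1.38 -0.98 -1.33 -1.4 ] e 1.4
35 20 m 0.07 J4 [-0.32 -0.6  -0.31 -0.28] J5 [-0.31 -0.23 -0.35 -0.35] J6 [-1.13 -0.79 -1.12 -1.17] e 0.0
35 25 m 0.16 J4 [-0.45 -0.69 -0.43 -0.41] J5 [-0.4  -0.32 -0.44 -0.44] J6 [-0.9  -0.61 -0.91 -0.95] e 0.0
35 30 m 0.03 J4 [-0.36 -0.39 -0.58] J5 [-0.41 -0.24 -0.19] J6 [-1.03 -1.06 -0.84] e 0.0
35 40 m 0.21 J4 [-0.53 -0.61 -0.75] J5 [-0.58 -0.42 -0.37] J6 [-0.69 -0.66 -0.49] e 0.0
35 50 m 0.37 J4 [-0.62 -0.69 -0.8 ] J5 [-0.73 -0.58 -0.53] J6 [-0.44 -0.4  -0.26] e 0.0
35 -50 m 0.00 J4 [1.12 1.12] J5 [-0.22 -0.17] J6 [-3.1 -3.1] e 78.1
35 -28 m 0.00 J4 [-0.15 -0.96] J5 [-0.16 -0.16] J6 [-1.53 -0.59] e 34.3
35 -15 m 0.00 J4 [-0.37 -0.79] J5 [-0.18 -0.16] J6 [-1.11 -0.63] e 0.6
35 0 m 0.24 J4 [-0.69 -0.91] J5 [-0.46 -0.4 ] J6 [-0.5  -0.22] e 0.0
40 12 m 0.00 J4 [-0.3  -0.86 -0.2  -0.15] J5 [-0.16 -0.
[... 213 characters left out ...]
25 -0.3  -0.3 ] J6 [-0.91 -0.45 -0.93 -0.99] e 0.0
40 25 m 0.18 J4 [-0.65 -0.94 -0.61 -0.58] J5 [-0.38 -0.34 -0.41 -0.41] J6 [-0.68 -0.32 -0.72 -0.76] e 0.0
40 30 m 0.06 J4 [-0.53 -0.65 -0.91] J5 [-0.37 -0.22 -0.22] J6 [-0.85 -0.78 -0.47] e 0.0
40 40 m 0.23 J4 [-0.69 -0.81 -0.98] J5 [-0.56 -0.42 -0.39] J6 [-0.52 -0.43 -0.22] e 0.0
40 50 m 0.39 J4 [-0.76 -0.86 -0.98] J5 [-0.73 -0.59 -0.55] J6 [-0.29 -0.22 -0.06] e 0.0
40 -50 m 0.00 J4 [1.14 1.13] J5 [-0.22 -0.18] J6 [-3.1 -3.1] e 99.3
40 -28 m 0.00 J4 [-0.72 -1.77] J5 [-0.16 -0.16] J6 [-0.88  0.37] e 36.7
40 -15 m 0.02 J4 [-0.67 -1.17] J5 [-0.18 -0.22] J6 [-0.77 -0.16] e 0.0
40 0 m 0.29 J4 [-0.88 -1.13] J5 [-0.48 -0.45] J6 [-0.28  0.05] e 0.0
```

```bash
python3 - <<'E'
from h import *
g=goal(20,5,1)
st0=manip.read_state();q=R.from_rotvec(st0["ee_rot"])
d=(q.inv()*g).as_rotvec(degrees=True);print("A",d,np.linalg.norm(d)/10.7)
q2=g*R.from_euler('z',170,degrees=True)
for a in(20,30,40):
    gg=goal(a,22,0);d=(q2.inv()*gg).as_rotvec(degrees=True);print(a,d,np.linalg.norm(d)/10.7);q2=gg
E
```

```text
A [  4.5  -8.5 -24.3] 2.4392172577288753
20 [-5.8 -0.5 -6. ] 0.778672388598798
30 [  0. -10.   0.] 0.9345794392523366
40 [ -0. -10.  -0.] 0.9345794392523369
```

```bash
python3 -m handwheel '{"delta_pos":[[0,0,0],[0,0,0],[0,0,0],[0,0,0],[0,0,0],[0,0,0],[0,0,0],[0,0,0]],"delta_rot":[[1.5,-2.8,-8.1],[1.5,-2.8,-8.1],[1.5,-2.9,-8.1],[0,0,10.6],[0,0,10.6],[0,0,10.6],[0,0,10.6],[0,0,10.6]],"jaw":[5.5,5.5,5.5,5.5,5.5,5.5,5.5,5.5]}'>/dev/null
python3 -m handwheel '{"delta_pos":[[0,0,0],[0,0,0],[0,0,0],[0,0,0],[0,0,0],[0,0,0],[0,0,0],[0,0,0]],"delta_rot":[[0,0,10.6],[0,0,10.6],[0,0,10.6],[0,0,10.6],[0,0,10.6],[0,0,10.6],[0,0,10.6],[0,0,10.6]],"jaw":[5.5,5.5,5.5,5.5,5.5,5.5,5.5,5.5]}'>/dev/null
python3 -m handwheel '{"delta_pos":[[0,0,0],[0,0,0],[0,0,0],[0,0,0],[0,0,0],[0,0,0],[0,0,0],[0,0,0]],"delta_rot":[[0,0,10.6],[0,0,10.6],[0,0,10.6],[-5.8,-0.5,-6],[0,-5,0],[0,-5,0],[0,-5,0],[0,-5,0]],"jaw":[5.5,5.5,5.5,5.5,5.5,5.5,5.5,5.5]}'
python3 - <<'E'
from kin2 import *
np.set_printoptions(precision=3,suppress=True)
st();d=np.array([np.sin(np.radians(40))*np.cos(np.radians(22)),np.sin(np.radians(40))*np.sin(np.radians(22)),-np.cos(np.radians(40))])
g=np.array([662.5,-17.3,71]);h._g if 0 else None
import h
_p=h.goal
h.goal=lambda a,y:_p(a,y,0)
h.plan(('r',40,22),('g',g-100*d),('g',g-50*d),('g',g))
E
```

```text
time_s: 11.5
eef_pos: [630.6, -77.5, 182.5]
ee_rot: [-0.2, 2.422, 0.075]
contact_force: [-0.9, -1.2, -0.1]
gripper_width: 54.9
gripper_force: 0.0
P [   2.5  167.3 -159.8  558.3   -1.   422.   297.2] res 0.5732995400925517
t 11.5 tcp [630.615 -77.495 182.545] grasp [618.363 -79.539 196.923] z [ 0.645  0.108 -0.757] y [-0.164  0.986  0.   ] F [-0.892 -1.153 -0.058] w 54.9 0.0 j [ 0.1   0.23 -0.47 -0.25 -0.16 -1.28]
rot [-8.123  0.825 -9.575] n>=1.2
pos cm [3.18 4.39 3.79] n>=1.1
pos cm [ 0. -0.  5.] n>=0.8
pos cm [-0. -0.  5.] n>=0.8
```

```bash
sed -i 's/def goal(a,y,flip=1)/def goal(a,y,flip=0)/' h.py; cat >> h.py <<'E'
def zd(lean,yaw): return goal(lean,yaw).apply([0,0,1])
E
python3 - <<'E'
from h import *
d=zd(40,25);g=np.array([662.5,-17.3,71]);plan(('r',40,25),('g',g-100*d),('g',g-50*d),('g',g))
E
```

```text
rot [-10.1   0.8 -11.9] n>=1.5
pos cm [3.  4.1 3.9] n>=1.0
pos cm [-0. -0.  5.] n>=0.8
pos cm [-0. -0.  5.] n>=0.8
```

```bash
python3 -m handwheel '{"delta_pos":[[0,0,0],[0,0,0],[0,0,0],[1,1.37,1.3],[1,1.37,1.3],[1,1.37,1.3],[0,0,0],[0,0,0]],"delta_rot":[[-3.4,0.3,-4],[-3.4,0.3,-4],[-3.4,0.3,-4],[0,0,0],[0,0,0],[0,0,0],[0,0,0],[0,0,0]],"jaw":[5.5,5.5,5.5,5.5,5.5,5.5,5.5,5.5]}'>/dev/null
python3 - <<'E'
from kin2 import *
np.set_printoptions(precision=3,suppress=True)
st();d=zd(40,25);g=np.array([662.5,-17.3,71]);plan(('r',40,25),('g',g-100*d),('g',g-50*d),('g',g))
E
```

```text
P [   2.1  166.6 -159.8  559.3   -0.9  422.1  297.4] res 0.5602370000040849
t 12.5 tcp [615.367 -42.066 132.809] grasp [604.268 -46.913 147.449] z [ 0.584  0.255 -0.771] y [-0.402  0.915 -0.002] F [-0.168  0.277 -0.275] w 55.1 0.0 j [-0.    0.3  -0.33 -0.75 -0.39 -0.53]
rot [-0.901 -0.401 -0.91 ] n>=0.1
pos cm [-0.1   0.25  0.05] n>=0.0
pos cm [-0. -0.  5.] n>=0.8
pos cm [-0. -0.  5.] n>=0.8
```

```bash
python3 -m handwheel '{"delta_pos":[[0,0,0],[-0.1,0.25,0],[0,0,2],[0,0,2],[0,0,2],[0,0,2],[0,0,2],[0,0,0]],"delta_rot":[[-0.9,-0.4,-0.9],[0,0,0],[0,0,0],[0,0,0],[0,0,0],[0,0,0],[0,0,0],[0,0,0]],"jaw":[5.5,5.5,5.5,5.5,5.5,5.5,5.5,5.5]}'
python3 - <<'E'
from kin2 import *
np.set_printoptions(precision=3,suppress=True)
st();g=np.array([662.5,-17.3,71]);plan(('r',40,25),('g',g))
s=cam("scene");t=cam("top")
cv2.imwrite("pics/c4.png",np.hstack([crop(s,265,140,100,80,4),crop(t,240,150,90,72,4.44)[:320,:400]]))
E
```

```text
time_s: 13.5
eef_pos: [672.6, -11.7, 54.7]
ee_rot: [-0.53, 2.398, 0.195]
contact_force: [-0.5, 0.1, -0.7]
gripper_width: 55.0
gripper_force: 0.0
P [   0.3  161.5 -159.8  564.2   -0.2  421.8  297.7] res 0.5325998489656285
t 13.5 tcp [672.58  -11.732  54.726] grasp [661.556 -16.901  69.311] z [ 0.58   0.272 -0.768] y [-0.422  0.906  0.002] F [-0.545  0.093 -0.676] w 55.0 0.0 j [ 0.    0.49 -0.23 -0.94 -0.34 -0.31]
rot [ 0.079 -0.145 -0.094] n>=0.0
pos cm [-0.17 -0.08 -0.09] n>=0.0
```

View pics/c4.png

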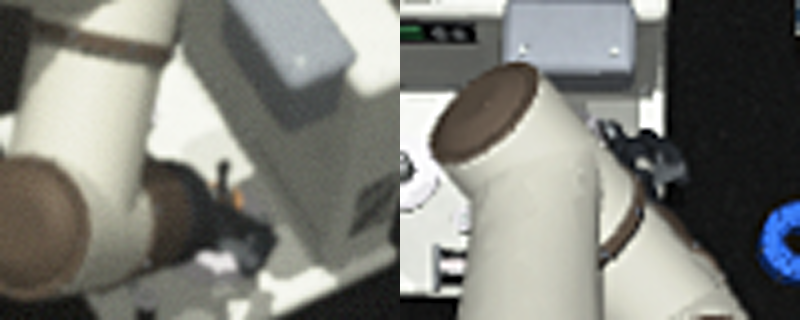

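The crops show the fingers straddling the core: orange at scene ≈(323,187), keeper visible above it at (321,182). I'll grip, and check the wrist's clearance to the head before lifting.

```bash
python3 -m handwheel '{"delta_pos":[[0,0,0],[0,0,0],[0,0,0],[0,0,0],[0,0,0],[0,0,0],[0,0,0],[0,0,0]],"delta_rot":[[0,0,0],[0,0,0],[0,0,0],[0,0,0],[0,0,0],[0,0,0],[0,0,0],[0,0,0]],"jaw":[2.8,2.8,2.8,2.8,2.8,2.8,2.8,2.8]}'
cat > clr.py <<'E'
from kin2 import *
def wr(j):
    a1,h,b,L1,e,L2,Lt=P;R1=E_('z',j[0]);R2=R1*E_('y',j[1]);R3=R2*E_('y',-j[2]);R4=R3*E_('x',-j[3])
    w=R1.apply([a1,0,h])+R2.apply([0,0,L1])+R3.apply([L2,0,e]);return w,w+R4.apply([0,b,0])
if __name__=="__main__":
    st();j=L[-1][0]
    print("now",wr(j))
    for lean,yaw,g in((40,25,(662,-17,181)),(40,25,(655,-17,181)),(40,25,(600,-17,190)),(40,40,(649,117.5,120)),(40,40,(649,117.5,71))):
        j,e=ik(lean,yaw,g,j,0);print(lean,yaw,g,"J",np.round(j,2),e.round(1),"J4ctr, J5ctr",*wr(j))
    g=L[-1][1]-R.from_rotvec(L[-1][2]).apply([0,0,19]);plan(('g',g+[0,0,55]),('g',g+[-5,0,108]),('g',g+[-60,0,112]))
E
python3 clr.py
```

```text
time_s: 14.6
eef_pos: [672.5, -12.0, 57.2]
ee_rot: [-0.53, 2.395, 0.194]
contact_force: [-3.5, 0.1, 5.5]
gripper_width: 31.3
gripper_force: 59.5
P [   0.2  161.2 -159.8  564.5   -0.2  421.8  297.7] res 0.5313567428259859
t 14.6 tcp [672.5 -12.   57.2] grasp [661.4 -17.1  71.8] z [ 0.6  0.3 -0.8] y [-0.4  0.9  0. ] F [-3.5  0.1  5.5] w 31.3 59.495222233235836 j [ 0.   0.5 -0.2 -0.9 -0.3 -0.3]
now (array([583.7,   0.7, 383.1]), array([499. , -93. , 285.3]))
40 25 (662, -17, 181) J [ 0.1  0.3 -0.2 -0.6 -0.4 -0.7] 0.0 J4ctr, J5ctr [537.2  42.5 471. ] [499.6 -92.7 394.5]
40 25 (655, -17, 181) J [ 0.1  0.3 -0.2 -0.6 -0.4 -0.7] 0.0 J4ctr, J5ctr [530.8  42.1 471.4] [492.6 -92.7 394.5]
40 25 (600, -17, 190) J [ 0.1  0.2 -0.4 -0.6 -0.4 -0.7] 0.0 J4ctr, J5ctr [476.5  41.7 480.8] [437.6 -92.7 403.5]
40 40 (649, 117.5, 120) J [ 0.2  0.4 -0.2 -0.8 -0.4 -0.4] 0.0 J4ctr, J5ctr [554.9 124.4 427.1] [511.7   2.3 333.5]
40 40 (649, 117.5, 71) J [ 0.2  0.5 -0.2 -1.  -0.4 -0.2] 0.0 J4ctr, J5ctr [578.8 107.6 384.4] [511.7   2.3 284.5]
pos cm [-3.5  0.  -4.2] n>=0.9
pos cm [-3.1  0.2 -4.3] n>=0.9
pos cm [ 3.6  2.3 -3.5] n>=0.9
```

```bash
python3 -m handwheel '{"delta_pos":[[-0.88,0,-1.05],[-0.88,0,-1.05],[-0.88,0,-1.05],[-0.88,0,-1.05],[-0.78,0.05,-1.08],[-0.78,0.05,-1.08],[-0.78,0.05,-1.08],[-0.78,0.05,-1.08]],"delta_rot":[[0,0,0],[0,0,0],[0,0,0],[0,0,0],[0,0,0],[0,0,0],[0,0,0],[0,0,0]],"jaw":[2.8,2.8,2.8,2.8,2.8,2.8,2.8,2.8]}'
python3 - <<'E'
from h import *
st();s=cam("scene");t=cam("top")
cv2.imwrite("pics/c5.png",np.hstack([crop(s,265,120,100,80,4),crop(t,225,140,90,72,4.44)[:320,:400]]))
g=manip.read_state();q=R.from_rotvec(g["ee_rot"]);g=g["eef_pos"]-q.apply([0,0,19])
plan(('g',g+[0,0,6]),('g',(590,-17,g[2]+6)),('r',40,40),('g',(590,117,160)),('g',(648,117.5,g[2]+6)))
E
```

```text
time_s: 15.6
eef_pos: [668.0, -12.0, 164.3]
ee_rot: [-0.53, 2.396, 0.194]
contact_force: [-0.5, 0.2, 0.1]
gripper_width: 31.1
gripper_force: 59.5
t 15.6 tcp [668.  -12.  164.3] grasp [656.9 -17.1 178.8] z [ 0.6  0.3 -0.8] y [-0.4  0.9  0. ] F [-0.5  0.2  0.1] w 31.1 59.51553303748369 j [ 0.1  0.3 -0.2 -0.6 -0.4 -0.7]
pos cm [-0.4 -0.  -0.5] n>=0.1
pos cm [ 4.7  2.9 -4. ] n>=1.1
rot [ -9.7   0.1 -11.5] n>=1.4
pos cm [-4.9 10.6  7.6] n>=2.2
pos cm [-5.1 -3.7  0.9] n>=1.0
```

View pics/c5.png

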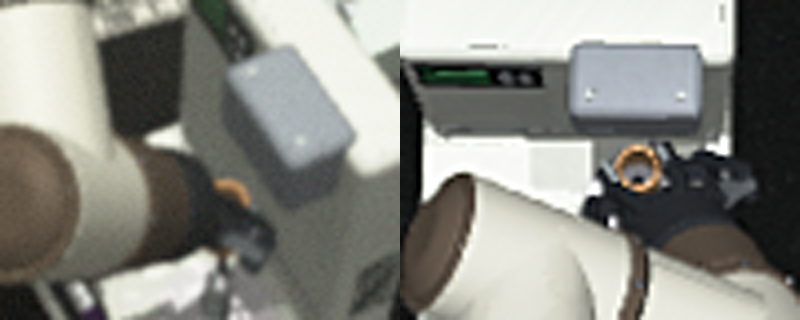

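The core is held (orange ring at top ≈(279,178)) and its bottom is at about 137 mm, clear of the keeper tip seen at scene ≈(319,195). Next I'll measure how the core sits in the grip.

```bash
cat > ring.py <<'E'
from h import *
def ring(x,y,r,z,n="top"):
    t=cam(n);im=t["color"][y-r:y+r,x-r:x+r].astype(int);m=((im[...,2]-im[...,0])>35).astype(np.uint8)
    k,l,s_,c=cv2.connectedComponentsWithStats(m);i=1+np.argmax(s_[1:,4]);ct=max(cv2.findContours((l==i).astype(np.uint8),0,1)[0],key=len)
    (u,v),rad=cv2.minEnclosingCircle(ct);e=cv2.fitEllipse(ct)
    print("ring px",u+x-r,v+y-r,rad,e);return onz(t,(e[0][0]+x-r,e[0][1]+y-r),z)
E
python3 - <<'E'
from ring import *
st();c=ring(279,178,12,185);print(c)
g=manip.read_state();q=R.from_rotvec(g["ee_rot"]);g=g["eef_pos"]-q.apply([0,0,19]);print("rel",c-g,"tool",q.inv().apply(c-g))
E
```

```text
t 15.7 tcp [668.7 -11.9 165.7] grasp [657.7 -17.  180.3] z [ 0.6  0.3 -0.8] y [-0.4  0.9 -0. ] F [-0.   0.9 -0.1] w 31.4 59.526998586952686 j [ 0.1  0.3 -0.2 -0.6 -0.4 -0.7]
ring px 278.42105293273926 177.8421049118042 5.48616886138916 ((11.459466934204102, 11.537007331848145), (9.406889915466309, 10.120341300964355), 133.2545928955078)
[659.5 -18.9 185. ]
rel [ 2.2 -1.9  5.9] tool [-4.7 -2.7 -3.7]
```

```bash
python3 -m handwheel '{"delta_pos":[[-0.4,0,-0.5],[2.3,1.4,-2],[2.3,1.4,-2],[0,0,0],[0,0,0],[0,0,0],[-2.5,5.3,3.8],[-2.5,5.3,3.8]],"delta_rot":[[0,0,0],[0,0,0],[0,0,0],[-4.85,0.05,-5.75],[-4.85,0.05,-5.75],[0,0,0],[0,0,0],[0,0,0]],"jaw":[2.8,2.8,2.8,2.8,2.8,2.8,2.8,2.8]}'>/dev/null
python3 - <<'E'
from h import *
st();plan(('r',40,40),('g',(648.2,119.4,135)))
E
```

```text
t 16.75 tcp [599.7 110.8 147.9] grasp [590.4 103.  162.5] z [ 0.5  0.4 -0.8] y [-0.6  0.8  0. ] F [ 1.5 -0.1 -1.3] w 31.5 59.59297277033329 j [ 0.2  0.3 -0.3 -0.8 -0.4 -0.5]
rot [-0.  -0.1 -0.3] n>=0.0
pos cm [-2.4 -2.5  5.6] n>=1.1
```

```bash
python3 -m handwheel '{"delta_pos":[[-0.8,-0.83,1.87],[-0.8,-0.83,1.87],[-0.8,-0.84,1.87],[0,0,0],[0,0,0],[0,0,0],[0,0,0],[0,0,0]],"delta_rot":[[0,0,0],[0,0,0],[0,0,0],[0,0,0],[0,0,0],[0,0,0],[0,0,0],[0,0,0]],"jaw":[2.8,2.8,2.8,2.8,2.8,2.8,2.8,2.8]}'>/dev/null
python3 - <<'E'
from ring import *
st();g=manip.read_state();q=R.from_rotvec(g["ee_rot"]);g=g["eef_pos"]-q.apply([0,0,19])
t=cam("top");s=cam("scene");u=proj(t,g+[0,0,6]).astype(int);v=proj(s,g).astype(int);print(u,v)
c=ring(u[0],u[1],12,g[2]+6.2);print(c,"rel",c-g)
cv2.imwrite("pics/c6.png",np.hstack([crop(t,u[0]-25,u[1]-25,50,50,8),crop(s,v[0]-25,v[1]-25,50,50,8)]))
E
```

```text
t 17.75 tcp [657.3 126.2 121. ] grasp [648.  118.4 135.6] z [ 0.5  0.4 -0.8] y [-0.6  0.8  0. ] F [-0.6  0.8 -0.1] w 31.0 59.66187547892332 j [ 0.2  0.4 -0.2 -0.8 -0.4 -0.5]
[236 182] [294 146]
ring px 237.1721315383911 182.9262294769287 5.25451135635376 ((13.336682319641113, 12.379940032958984), (8.653257369995117, 10.048330307006836), 105.47750854492188)
[649.4 116.7 141.8] rel [ 1.4 -1.6  6.2]
```

View pics/c6.png

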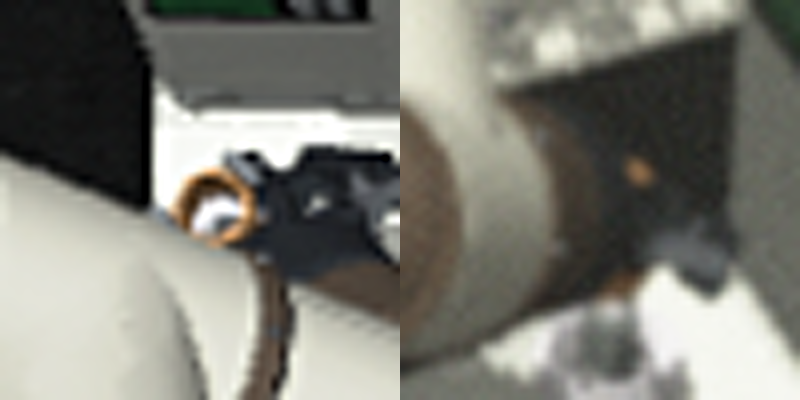

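The top view shows the ring at (237,183) with the spindle below it. The scene view shows the core bottom (≈(297,157)) right above the spindle tip (≈(295,160)). I'll lower slowly.

```bash
python3 - <<'E'
from h import *
s=cam("scene");t=cam("top")
print("tip scene",onz(s,(295.3,160.4),68))
for p in((650,117.5,70),(650,117.5,30),(649,118,93.8)): print(p,proj(s,p),proj(t,p))
st();g=np.array([649,118.8,135.6]);plan(('g',g),('g',g-[0,0,30]),('g',g-[0,0,65]))
E
```

```text
tip scene [650.4 114.   68. ]
(650, 117.5, 70) [294.7 159.2] [239.2 186.4]
(650, 117.5, 30) [294.6 166.6] [240.3 188.6]
(649, 118, 93.8) [294.3 154.6] [238.4 185.4]
t 18.0 tcp [657.4 126.3 120.6] grasp [648.1 118.5 135.2] z [ 0.5  0.4 -0.8] y [-0.6  0.8  0. ] F [ 0.4  0.7 -0.6] w 31.1 59.66164883226156 j [ 0.2  0.4 -0.2 -0.8 -0.4 -0.5]
pos cm [-0.1 -0.   0. ] n>=0.0
pos cm [ 1.9 -0.   2.3] n>=0.5
pos cm [ 2.2 -0.   2.7] n>=0.6
```

```bash
python3 -m handwheel '{"delta_pos":[[-0.1,0,0],[0.4,0,0.5],[0.4,0,0.5],[0.4,0,0.5],[0.4,0,0.5],[0.3,0,0.36],[0,0,0],[0,0,0]],"delta_rot":[[0,0,0],[0,0,0],[0,0,0],[0,0,0],[0,0,0],[0,0,0],[0,0,0],[0,0,0]],"jaw":[2.8,2.8,2.8,2.8,2.8,2.8,2.8,2.8]}'; python3 -c "
from h import *;st()"
```

```text
time_s: 19.0
eef_pos: [658.5, 127.3, 91.1]
ee_rot: [-0.845, 2.322, 0.309]
contact_force: [-0.2, 0.3, -0.5]
gripper_width: 31.7
gripper_force: 59.7
t 19.0 tcp [658.5 127.3  91.1] grasp [649.2 119.4 105.7] z [ 0.5  0.4 -0.8] y [-0.6  0.8  0. ] F [-0.2  0.3 -0.5] w 31.7 59.6671836823225 j [ 0.2  0.4 -0.2 -0.8 -0.4 -0.4]
```

```bash
python3 -m handwheel '{"delta_pos":[[0.2,0,0.23],[0.2,0,0.23],[0.2,0,0.23],[0.2,0,0.23],[0.2,0,0.23],[0,0,0],[0,0,0],[0,0,0]],"delta_rot":[[0,0,0],[0,0,0],[0,0,0],[0,0,0],[0,0,0],[0,0,0],[0,0,0],[0,0,0]],"jaw":[2.8,2.8,2.8,2.8,2.8,2.8,2.8,2.8]}'; python3 -c "
from h import *;st();plan(('g',(649,119,76)),('g',(649,119,72)))"
```

```text
time_s: 20.0
eef_pos: [658.2, 127.1, 75.9]
ee_rot: [-0.844, 2.322, 0.309]
contact_force: [-1.1, -0.5, -0.5]
gripper_width: 31.4
gripper_force: 59.7
t 20.0 tcp [658.2 127.1  75.9] grasp [648.9 119.3  90.4] z [ 0.5  0.4 -0.8] y [-0.6  0.8  0. ] F [-1.1 -0.5 -0.5] w 31.4 59.66743033379316 j [ 0.2  0.5 -0.2 -0.9 -0.4 -0.3]
pos cm [ 0.9 -0.   1.1] n>=0.2
pos cm [ 0.3 -0.   0.3] n>=0.1
```

Passing cleanly. Now down to the seat.

```bash
python3 -m handwheel '{"delta_pos":[[0.2,0,0.24],[0.2,0,0.24],[0.2,0,0.24],[0.2,0,0.24],[0.2,0,0.24],[0.1,0,0.12],[0,0,0],[0,0,0]],"delta_rot":[[0,0,0],[0,0,0],[0,0,0],[0,0,0],[0,0,0],[0,0,0],[0,0,0],[0,0,0]],"jaw":[2.8,2.8,2.8,2.8,2.8,2.8,2.8,2.8]}'; python3 -c "
from h import *;st()"
```

```text
time_s: 21.0
eef_pos: [658.1, 127.2, 58.6]
ee_rot: [-0.845, 2.322, 0.309]
contact_force: [-0.2, 0.1, -0.9]
gripper_width: 31.6
gripper_force: 59.7
t 21.0 tcp [658.1 127.2  58.6] grasp [648.8 119.3  73.2] z [ 0.5  0.4 -0.8] y [-0.6  0.8  0. ] F [-0.2  0.1 -0.9] w 31.6 59.66763384640217 j [ 0.2  0.5 -0.2 -0.9 -0.4 -0.3]
```

```bash
python3 -m handwheel '{"delta_pos":[[0.09,0,0.11],[0,0,0],[0,0,0],[0,0,0],[0,0,0],[0,0,-1],[0,0,-2],[0,0,-3]],"delta_rot":[[0,0,0],[0,0,0],[0,0,0],[0,0,0],[0,0,0],[0,0,0],[0,0,0],[0,0,0]],"jaw":[2.8,2.8,4.7,4.7,4.7,4.7,4.7,4.7]}'; python3 - <<'E'
from h import *
st();d=zd(40,-8);g=np.array([517.5,-344,36]);plan(('g',(560,45,190)),('r',40,-8),('g',(420,-330,170)),('g',g-100*d),('g',g))
E
```

```text
time_s: 22.0
eef_pos: [627.9, 101.7, 103.9]
ee_rot: [-0.845, 2.323, 0.309]
contact_force: [0.0, 0.5, -0.4]
gripper_width: 46.9
gripper_force: 0.0
t 22.0 tcp [627.9 101.7 103.9] grasp [618.6  93.8 118.5] z [ 0.5  0.4 -0.8] y [-0.6  0.8  0. ] F [ 0.   0.5 -0.4] w 46.9 0.0 j [ 0.2  0.4 -0.3 -0.9 -0.4 -0.3]
pos cm [  1.3   0.  -10.4] n>=1.7
rot [30.9 -0.2 36.7] n>=4.5
pos cm [  7.6 -40.   -3.8] n>=6.5
pos cm [ 1.1 -0.   6.6] n>=1.1
pos cm [ 0. -0. 10.] n>=1.6
```

```bash
python3 - <<'E'
from kin2 import *
np.set_printoptions(precision=2,suppress=True)
j=L[-1][0];d=zd(40,-8);g=np.array([517.5,-344,36])
for lean,yaw,p in((40,40,(560,45,190)),(40,40,(500,-150,190)),(40,40,(430,-330,170)),(40,16,(430,-330,170)),(40,-8,(430,-330,170)),(40,-8,g-100*d),(40,-8,g)):
    j,e=ik(lean,yaw,p,j,0);print(yaw,p,j,round(e,1))
plan(('g',(560,45,190)),('g',(430,-330,170)),('r',40,-8),('g',g-100*d),('g',g))
E
```

```text
P [   0.2  161.2 -159.8  564.5   -0.2  421.8  297.7] res 0.5314109076243284
40 (560, 45, 190) [ 0.11  0.19 -0.35 -0.75 -0.55 -0.42] 0.0
40 (500, -150, 190) [-0.39  0.22 -0.29 -0.83 -0.88  0.  ] 0.0
40 (430, -330, 170) [-0.78  0.37 -0.13 -0.79 -1.13  0.28] 0.0
16 (430, -330, 170) [-0.74  0.27 -0.28 -0.85 -0.82 -0.01] 0.0
-8 (430, -330, 170) [-0.58  0.17 -0.44 -0.76 -0.41 -0.51] 0.0
-8 [ 453.85 -335.05  112.6 ] [-0.62  0.3  -0.4  -0.95 -0.37 -0.27] 0.0
-8 [ 517.5 -344.    36. ] [-0.62  0.51 -0.29 -1.17 -0.33 -0.04] 0.0
pos cm [  1.27   0.04 -10.37] n>=1.7
pos cm [ 27.41 -20.36 -20.33] n>=6.4
rot [30.92 -0.21 36.75] n>=4.5
pos cm [ 1.51 -1.08  6.22] n>=1.0
pos cm [ 0. -0. 10.] n>=1.6
```

```bash
python3 -m handwheel '{"delta_pos":[[0.6,0,-5.2],[0.6,0,-5.2],[3.43,-2.55,-2.54],[3.43,-2.55,-2.54],[3.43,-2.55,-2.54],[3.43,-2.55,-2.54],[3.43,-2.55,-2.54],[3.43,-2.55,-2.54]],"delta_rot":[[0,0,0],[0,0,0],[0,0,0],[0,0,0],[0,0,0],[0,0,0],[0,0,0],[0,0,0]],"jaw":[4.7,4.7,4.7,7.2,7.2,7.2,7.2,7.2]}'>/dev/null
python3 -m handwheel '{"delta_pos":[[3.43,-2.55,-2.54],[3.43,-2.55,-2.54],[0,0,0],[0,0,0],[0,0,0],[0,0,0],[0,0,0],[0,0,0]],"delta_rot":[[0,0,0],[0,0,0],[6.18,0,7.35],[6.18,0,7.35],[6.18,0,7.35],[6.18,0,7.35],[6.18,0,7.35],[0,0,0]],"jaw":[7.2,7.2,7.2,7.2,7.2,7.2,7.2,7.2]}'>/dev/null
python3 - <<'E'
from h import *
st();d=zd(40,-8);g=np.array([517.5,-344,36]);plan(('r',40,-8),('g',g-100*d),('g',g))
s=cam("scene");t=cam("top")
print("narrow etc");cv2.imwrite("pics/c7.png",np.hstack([crop(t,325,180,80,70,5),crop(s,270,150,80,70,5)]))
# wide roll re-measure, bright top
for c,p in((t,(371,229)),(s,(330,314))):
    im=c["color"][p[1]-14:p[1]+14,p[0]-14:p[0]+14].astype(int).min(2);m=(im>150).astype(np.uint8)
    ct=max(cv2.findContours(m,0,1)[0],key=len);e=cv2.fitEllipse(ct);u=np.array(e[0])+p-14;print(u,e[1],onz(c,u,48 if c is t else 46))
E
```

```text
t 24.0 tcp [ 439.9 -319.6  155.8] grasp [ 427.8 -318.   170.3] z [ 0.6 -0.1 -0.8] y [ 0.1  1.  -0. ] F [ 0.4 -0.9  0.8] w 71.9 0.0 j [-0.6  0.2 -0.5 -0.8 -0.4 -0.5]
rot [ 0.1 -0.1  0.3] n>=0.0
pos cm [ 1.6 -1.3  6.2] n>=1.0
pos cm [ 0. -0. 10.] n>=1.6
narrow etc
[371.  228.6] (16.17246437072754, 16.44100570678711) [ 516.7 -343.9   48. ]
[330.2 314.1] (21.888065338134766, 22.90776824951172) [ 517.9 -344.    46. ]
```

View pics/c7.png

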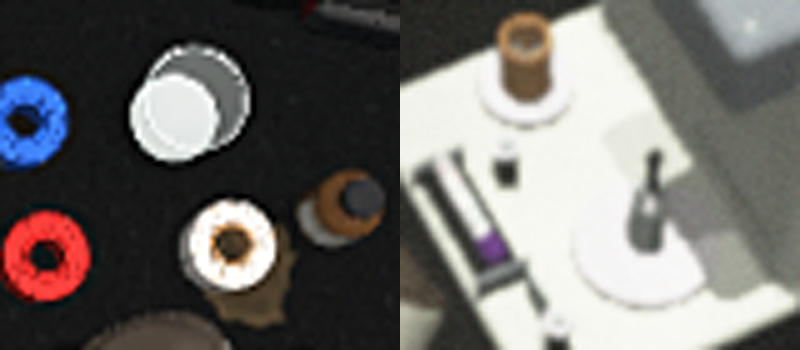

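The core is seated upright on the take-up spindle (scene ≈(295,160)), and the supply spindle is bare with its keeper upright (scene ≈(321,181)). The wide roll is at (517,-344), unchanged, with the beaker and amber bottle untouched. I'll approach the roll.

```bash
python3 -m handwheel '{"delta_pos":[[0.8,-0.65,3.1],[0.8,-0.65,3.1],[0,0,2.5],[0,0,2.5],[0,0,2],[0,0,1.5],[0,0,1.5],[0,0,0]],"delta_rot":[[0,0,0],[0,0,0],[0,0,0],[0,0,0],[0,0,0],[0,0,0],[0,0,0],[0,0,0]],"jaw":[7.2,7.2,7.2,7.2,7.2,7.2,7.2,7.2]}'
python3 - <<'E'
from h import *
st();g=np.array([517.3,-344,36]);plan(('g',g))
s=cam("scene");t=cam("top")
im=s["color"][183:203,308:332].max(2)
for r in range(176,204,2):
    row=s["color"][r,308:334].max(1).astype(int);d=np.nonzero(row<110)[0];print(r,d.min()+308 if len(d) else 0,d.max()+308 if len(d) else 0,end=" | ")
im=t["color"][174:194,268:290].max(2);ys,xs=np.nonzero(im<170);print("top",xs.mean()+268,ys.mean()+174,xs.min()+268,xs.max()+268,ys.min()+174,ys.max()+174)
print(im)
for z in(30,80,129): print(z,proj(s,(662,-17.5,z)),proj(t,(662,-17.5,z)))
E
```

```text
time_s: 25.1
eef_pos: [529.6, -348.0, 19.2]
ee_rot: [0.171, 2.442, -0.062]
contact_force: [-0.7, -0.1, -0.4]
gripper_width: 72.4
gripper_force: 0.0
t 25.1 tcp [ 529.6 -348.    19.2] grasp [ 517.6 -346.3   33.8] z [ 0.6 -0.1 -0.8] y [ 0.1  1.  -0. ] F [-0.7 -0.1 -0.4] w 72.4 0.0 j [-0.6  0.5 -0.3 -1.2 -0.3 -0. ]
pos cm [-0.1  0.2 -0.2] n>=0.1
176 326 333 | 178 327 333 | 180 329 333 | 182 320 333 | 184 320 333 | 186 320 333 | 188 320 322 | 190 0 0 | 192 323 323 | 194 317 321 | 196 317 321 | 198 317 321 | 200 0 0 | 202 0 0 | top 278.38829787234044 178.52659574468086 268 289 174 188
[[155 113 121 122 123 118 121 124 125 120 120 119 122 119 157 166 161 161
  162 164 162 164]
 [158 113 119 122 125 108 119 131 131 129 128 129 129 123 140 164 163 162
  164 165 164 164]
 [159 115 122 120 134 131 128 127 126 127 127 128 125 122 130 169 167 163
  163 163 164 163]
 [156 115 122 125 126 126 126 125 127 126 127 126 125 120 165 171 168 168
  158 161 162 164]
 [154 111 121 122 122 123 123 124 124 128 122 127 125 118 162 168 166 166
  169 161 162 162]
 [147 108 114 115 115 114 115 119 125 119  91 110
[... 740 characters left out ...]
  72  96 241 255 252 250 250
  250 250 250 252]
 [249 248 248 248 250 242 236 229 130  66  70  68 206 255 254 249 249 249
  249 249 248 250]
 [249 248 248 248 249 251 243 246 236 188 177 180 255 255 250 249 249 249
  249 249 249 250]
 [250 249 249 249 249 249 250 253 255 255 255 255 255 251 249 249 249 249
  249 249 250 248]
 [249 249 248 248 248 248 248 249 250 250 251 251 250 249 249 249 249 249
  249 250 252 227]
 [246 250 249 248 248 248 248 248 248 248 248 248 248 248 248 248 248 249
  249 249 251 217]
 [241 250 250 249 248 248 248 248 248 248 248 248 248 247 247 247 248 248
  248 245 247 250]]
30 [318.7 198.5] [278.3 186.2]
80 [319.6 189.7] [278.3 183.4]
129 [320.5 180.6] [278.2 180.4]
```

```bash
python3 -m handwheel '{"delta_pos":[[-0.1,0.32,-0.22],[0,0,0],[0,0,0],[0,0,0],[0,0,0],[0,0,0],[0,0,0],[0,0,0]],"delta_rot":[[0,0,0],[0,0,0],[0,0,0],[0,0,0],[0,0,0],[0,0,0],[0,0,0],[0,0,0]],"jaw":[7.2,7.2,5.3,5.3,5.3,5.3,5.3,5.3]}'
python3 - <<'E'
from h import *
st()
t=cam("top")
im=t["color"][215:243,357:385].astype(int).min(2);ct=max(cv2.findContours((im>150).astype(np.uint8),0,1)[0],key=len);e=cv2.fitEllipse(ct);print(e,onz(t,np.array(e[0])+[357,215],48))
E
```

```text
time_s: 26.2
eef_pos: [529.6, -344.5, 23.6]
ee_rot: [0.169, 2.44, -0.063]
contact_force: [-3.0, 1.3, 5.1]
gripper_width: 58.2
gripper_force: 64.4
t 26.2 tcp [ 529.6 -344.5   23.6] grasp [ 517.6 -342.8   38.2] z [ 0.6 -0.1 -0.8] y [ 0.1  1.  -0. ] F [-3.   1.3  5.1] w 58.2 64.38603177666664 j [-0.6  0.5 -0.3 -1.2 -0.3 -0.1]
((24.188539505004883, 19.739866256713867), (6.590658187866211, 21.597034454345703), 3.4168920516967773) [ 495.9 -379.6   48. ]
```

```bash
cat > t4.py <<'E'
from clr import *
np.set_printoptions(precision=2,suppress=True)
j=L[-1][0];st()
for lean,yaw,p in((40,-8,(517,-343,110)),(40,-8,(517,-343,180)),(40,8,(517,-343,180)),(40,25,(517,-343,180)),(40,25,(570,-150,180)),(40,25,(580,-17,180)),(40,25,(657,-17,180)),(40,25,(661,-17,69))):
    j,e=ik(lean,yaw,p,j,0);print(yaw,p,j,round(e,1))
g=L[-1][1]-R.from_rotvec(L[-1][2]).apply([0,0,19])
plan(('g',g+[0,0,142]),('r',40,25),('g',(585,-20,180)))
E
python3 t4.py
```

```text
P [   0.2  161.  -159.8  564.6   -0.1  421.8  297.7] res 0.5306208485247993
t 26.25 tcp [ 529.65 -344.49   23.65] grasp [ 517.57 -342.78   38.22] z [ 0.64 -0.09 -0.77] y [ 0.14  0.99 -0.  ] F [-2.08  1.55  5.85] w 57.6 64.38654776662588 j [-0.61  0.5  -0.3  -1.16 -0.32 -0.05]
-8 (517, -343, 110) [-0.53  0.37 -0.32 -0.86 -0.33 -0.43] 0.0
-8 (517, -343, 180) [-0.47  0.27 -0.33 -0.61 -0.37 -0.73] 0.0
8 (517, -343, 180) [-0.6   0.31 -0.2  -0.78 -0.66 -0.3 ] 0.0
25 (517, -343, 180) [-0.66  0.38 -0.08 -0.8  -0.92 -0.03] 0.0
25 (570, -150, 180) [-0.26  0.26 -0.27 -0.79 -0.62 -0.31] 0.0
25 (580, -17, 180) [ 0.08  0.21 -0.4  -0.66 -0.37 -0.67] 0.0
25 (657, -17, 180) [ 0.08  0.32 -0.24 -0.61 -0.41 -0.72] 0.0
25 (661, -17, 69) [-0.    0.49 -0.23 -0.95 -0.34 -0.3 ] 0.0
pos cm [ -9.11  -0.02 -10.89] n>=2.3
rot [-21.23  -0.09 -25.21] n>=3.1
pos cm [-15.27  27.07  12.84] n>=5.4
```

```bash
python3 -m handwheel '{"delta_pos":[[-0.4,0,-0.48],[-0.9,0,-1.08],[-1.4,0,-1.67],[-1.5,0,-1.79],[-1.5,0,-1.79],[-1.4,0,-1.67],[-1.2,0,-1.43],[-0.81,0,-0.98]],"delta_rot":[[0,0,0],[0,0,0],[0,0,0],[0,0,0],[0,0,0],[0,0,0],[0,0,0],[0,0,0]],"jaw":[5.3,5.3,5.3,5.3,5.3,5.3,5.3,5.3]}'
python3 -m handwheel '{"delta_pos":[[0,0,0],[0,0,0],[0,0,0],[0,0,0],[0,0,0],[-1,1.8,0.85],[-2,3.6,1.7],[-2.5,4.4,2.1]],"delta_rot":[[-4.25,0,-5.04],[-4.25,0,-5.04],[-4.25,0,-5.04],[-4.25,0,-5.04],[-4.25,0,-5.04],[0,0,0],[0,0,0],[0,0,0]],"jaw":[5.3,5.3,5.3,5.3,5.3,5.3,5.3,5.3]}'
python3 - <<'E'
from h import *
st();plan(('r',40,25),('g',(585,-20,180)))
E
```

```text
time_s: 27.25
eef_pos: [529.4, -343.7, 165.2]
ee_rot: [0.17, 2.442, -0.062]
contact_force: [-0.7, 0.5, -0.7]
gripper_width: 57.8
gripper_force: 64.3
time_s: 28.25
eef_pos: [553.1, -223.5, 163.7]
ee_rot: [-0.527, 2.399, 0.195]
contact_force: [0.7, 0.1, -1.0]
gripper_width: 57.8
gripper_force: 64.6
t 28.25 tcp [ 553.1 -223.5  163.7] grasp [ 542.  -228.7  178.3] z [ 0.6  0.3 -0.8] y [-0.4  0.9  0. ] F [ 0.7  0.1 -1. ] w 57.8 64.60567317903042 j [-0.5  0.3 -0.2 -0.8 -0.8 -0.2]
rot [ 0.  -0.2 -0.3] n>=0.0
pos cm [-9.9 17.1  8. ] n>=3.4
```

```bash
python3 -m handwheel '{"delta_pos":[[-2,3.42,1.6],[-2,3.42,1.6],[-2,3.42,1.6],[-2,3.42,1.6],[-1.3,2.3,1.1],[-0.6,1.1,0.5],[0,0,0],[0,0,0]],"delta_rot":[[0,0,0],[0,0,0],[0,0,0],[0,0,0],[0,0,0],[0,0,0],[0,0,0],[0,0,0]],"jaw":[5.3,5.3,5.3,5.3,5.3,5.3,5.3,5.3]}'
cat > roll.py <<'E'
from h import *
def roll(hz):
    s0=manip.read_state();q=R.from_rotvec(s0["ee_rot"]);g=s0["eef_pos"]-q.apply([0,0,19])
    t=cam("top");z=g[2]+hz;u=proj(t,[g[0],g[1],z]);x,y=(u-16).astype(int)
    im=t["color"][y:y+32,x:x+32].astype(int);m=((im[...,2]-im[...,0]>30)&(im[...,2]-im[...,1]>10)).astype(np.uint8)
    ct=[c for c in cv2.findContours(m,0,1)[0] if len(c)>5];ct=min(ct,key=lambda c:np.hypot(*(c.reshape(-1,2).mean(0)-16)))
    e=cv2.fitEllipse(ct);c=onz(t,np.array(e[0])+[x,y],z);print("pred",u,"brown",np.array(e[0])+[x,y],e[1],"core c",c,"rel",c-g)
    w=(im.min(2)>190).astype(np.uint8);ct=max(cv2.findContours(w,0,1)[0],key=len);(a,b),r=cv2.minEnclosingCircle(ct);print("white",a+x,b+y,r,onz(t,(a+x,b+y),z)-g)
    return t
if __name__=="__main__":
    st();t=roll(9.8);plan(('r',40,25),('g',(657,-16.4,180)))
E
python3 roll.py
```

```text
time_s: 29.25
eef_pos: [596.2, -16.4, 166.6]
ee_rot: [-0.53, 2.398, 0.195]
contact_force: [0.3, -0.2, -1.9]
gripper_width: 57.7
gripper_force: 64.6
t 29.25 tcp [596.2 -16.4 166.6] grasp [585.2 -21.6 181.2] z [ 0.6  0.3 -0.8] y [-0.4  0.9  0. ] F [ 0.3 -0.2 -1.9] w 57.7 64.64353155344725 j [ 0.1  0.2 -0.4 -0.7 -0.4 -0.7]
pred [278.7 200.2] brown [279.1 200.1] (9.562965393066406, 10.533092498779297) core c [585.3 -22.9 191. ] rel [ 0.1 -1.3  9.8]
white 277.5 194.5 18.721744537353516 [18.1  4.3  9.8]
rot [ 0.1 -0.1 -0.1] n>=0.0
pos cm [-5.1 -2.5  4.4] n>=1.2
```

```bash
python3 - <<'E'
from h import *
plan(('g',(658,-16.4,178)),('g',(658.5,-16.4,150)),('g',(662,-16.4,126)),('g',(662,-16.4,90)))
E
python3 -m handwheel '{"delta_pos":[[-1.1,-0.55,1],[-1.1,-0.55,1],[-1.1,-0.55,0.9],[-0.9,-0.45,0.8],[-0.7,-0.3,0.6],[0,0,0],[0,0,0],[0,0,0]],"delta_rot":[[0,0,0],[0,0,0],[0,0,0],[0,0,0],[0,0,0],[0,0,0],[0,0,0],[0,0,0]],"jaw":[5.3,5.3,5.3,5.3,5.3,5.3,5.3,5.3]}'
python3 - <<'E'
from roll import *
st();roll(9.8);plan(('g',(658.5,-16.4,150)),('g',(662,-16.4,126)),('g',(662,-16.4,90)))
E
```

```text
pos cm [-5.  -2.5  4.6] n>=1.2
pos cm [ 1.8 -0.   2.2] n>=0.4
pos cm [ 1.3 -0.1  2. ] n>=0.4
pos cm [ 2.3 -0.   2.8] n>=0.6
time_s: 30.3
eef_pos: [665.6, -10.8, 165.1]
ee_rot: [-0.53, 2.398, 0.195]
contact_force: [0.3, -0.1, -1.6]
gripper_width: 58.2
gripper_force: 64.6
t 30.3 tcp [665.6 -10.8 165.1] grasp [654.5 -16.  179.7] z [ 0.6  0.3 -0.8] y [-0.4  0.9  0. ] F [ 0.3 -0.1 -1.6] w 58.2 64.61786460131407 j [ 0.1  0.3 -0.2 -0.6 -0.4 -0.7]
pred [277.5 178.7] brown [278.  178.2] (9.740240097045898, 10.455644607543945) core c [656.3 -17.6 189.5] rel [ 1.8 -1.6  9.8]
white 277.5 177.5 8.860122680664062 [4.  0.1 9.8]
pos cm [ 1.6 -0.2  2.5] n>=0.5
pos cm [ 1.3 -0.1  2. ] n>=0.4
pos cm [ 2.3 -0.   2.8] n>=0.6
```

```bash
python3 -m handwheel '{"delta_pos":[[0.3,0,0.5],[0.33,-0.05,0.5],[0.33,-0.05,0.5],[0.33,-0.05,0.5],[0.31,-0.05,0.5],[0,0,0],[0,0,0],[0,0,0]],"delta_rot":[[0,0,0],[0,0,0],[0,0,0],[0,0,0],[0,0,0],[0,0,0],[0,0,0],[0,0,0]],"jaw":[5.3,5.3,5.3,5.3,5.3,5.3,5.3,5.3]}'
python3 - <<'E'
from roll import *
st();roll(9.8);plan(('g',(661,-16.2,124)),('g',(661,-16.2,90)))
E
```

```text
time_s: 31.35
eef_pos: [670.3, -10.9, 135.9]
ee_rot: [-0.53, 2.397, 0.195]
contact_force: [-1.6, -0.2, -1.7]
gripper_width: 57.6
gripper_force: 64.6
t 31.35 tcp [670.3 -10.9 135.9] grasp [659.3 -16.1 150.5] z [ 0.6  0.3 -0.8] y [-0.4  0.9  0. ] F [-1.6 -0.2 -1.7] w 57.6 64.61766198277473 j [ 0.1  0.4 -0.2 -0.7 -0.4 -0.6]
pred [277.7 179.2] brown [277.9 179.3] (9.564006805419922, 10.026106834411621) core c [658.9 -17.1 160.3] rel [-0.4 -1.   9.8]
white 277.5 178.0 8.558721542358398 [4.  0.6 9.8]
pos cm [ 1.6 -0.1  2.1] n>=0.4
pos cm [ 2.2 -0.   2.6] n>=0.5
```

```bash
python3 -m handwheel '{"delta_pos":[[0.34,0,0.46],[0.34,0,0.46],[0.34,0,0.46],[0.34,0,0.46],[0.3,0,0.44],[0,0,0],[0,0,0],[0,0,0]],"delta_rot":[[0,0,0],[0,0,0],[0,0,0],[0,0,0],[0,0,0],[0,0,0],[0,0,0],[0,0,0]],"jaw":[5.3,5.3,5.3,5.3,5.3,5.3,5.3,5.3]}'
python3 - <<'E'
from roll import *
st();roll(9.8);plan(('g',(661.5,-16.2,108)),('g',(661.5,-16.2,90)))
E
```

```text
time_s: 32.4
eef_pos: [672.0, -10.1, 107.7]
ee_rot: [-0.53, 2.397, 0.195]
contact_force: [0.2, 0.1, -1.8]
gripper_width: 57.8
gripper_force: 64.6
t 32.4 tcp [672.  -10.1 107.7] grasp [661.  -15.2 122.3] z [ 0.6  0.3 -0.8] y [-0.4  0.9  0. ] F [ 0.2  0.1 -1.8] w 57.8 64.61790829896927 j [ 0.1  0.4 -0.2 -0.8 -0.4 -0.5]
pred [277.5 180.5] brown [277.8 180.2] (9.218318939208984, 9.541239738464355) core c [661.9 -16.3 132.1] rel [ 0.9 -1.1  9.8]
white 264.5 188.0 7.826338291168213 [-26.4  42.3   9.8]
pos cm [ 0.9 -0.1  1.1] n>=0.2
pos cm [ 1.1 -0.   1.4] n>=0.3
```

```bash
python3 -m handwheel '{"delta_pos":[[-0.05,-0.1,0],[0.16,0,0.2],[0.16,0,0.2],[0.16,0,0.2],[0.16,0,0.2],[0,0,0],[0,0,0],[0,0,0]],"delta_rot":[[0,0,0],[0,0,0],[0,0,0],[0,0,0],[0,0,0],[0,0,0],[0,0,0],[0,0,0]],"jaw":[5.3,5.3,5.3,5.3,5.3,5.3,5.3,5.3]}'
python3 - <<'E'
from roll import *
st();plan(('g',(661.5,-16.2,90)),('g',(661.5,-16.2,70)))
E
```

```text
time_s: 33.45
eef_pos: [672.9, -10.7, 97.6]
ee_rot: [-0.53, 2.398, 0.195]
contact_force: [-1.4, 0.3, -1.8]
gripper_width: 57.5
gripper_force: 64.6
t 33.45 tcp [672.9 -10.7  97.6] grasp [661.9 -15.9 112.2] z [ 0.6  0.3 -0.8] y [-0.4  0.9  0. ] F [-1.4  0.3 -1.8] w 57.5 64.61751356720924 j [ 0.   0.4 -0.2 -0.8 -0.4 -0.5]
pos cm [ 1.5 -0.   1.7] n>=0.4
pos cm [ 1.3 -0.   1.5] n>=0.3
```

Bottom is at about 74 mm with no contact force, so the roll is on the spindle. I'll keep going down.

```bash
python3 -m handwheel '{"delta_pos":[[0.25,0,0.29],[0.25,0,0.29],[0.25,0,0.29],[0.25,0,0.29],[0.25,0,0.29],[0.25,0,0.29],[0,0,0],[0,0,0]],"delta_rot":[[0,0,0],[0,0,0],[0,0,0],[0,0,0],[0,0,0],[0,0,0],[0,0,0],[0,0,0]],"jaw":[5.3,5.3,5.3,5.3,5.3,5.3,5.3,5.3]}'
python3 - <<'E'
from roll import *
st();roll(9.8);plan(('g',(661.5,-16.2,70)))
E
```

```text
time_s: 34.45
eef_pos: [672.6, -10.9, 74.6]
ee_rot: [-0.53, 2.398, 0.195]
contact_force: [0.2, 0.0, -1.8]
gripper_width: 57.7
gripper_force: 64.6
t 34.45 tcp [672.6 -10.9  74.6] grasp [661.6 -16.1  89.2] z [ 0.6  0.3 -0.8] y [-0.4  0.9  0. ] F [ 0.2  0.  -1.8] w 57.7 64.61806375533342 j [ 0.   0.5 -0.2 -0.9 -0.3 -0.4]
pred [277.8 182.3] brown [279.7 180.5] (3.9952855110168457, 7.994417190551758) core c [668.  -22.4  99. ] rel [ 6.4 -6.3  9.8]
white 266.5 185.5 12.747649192810059 [-11.8  38.    9.8]
pos cm [ 1.2 -0.   1.5] n>=0.3
```

```bash
python3 -m handwheel '{"delta_pos":[[0.25,0,0.29],[0.25,0,0.29],[0.25,0,0.29],[0.25,0,0.29],[0.15,0,0.18],[0.1,0,0.12],[0,0,0],[0,0,0]],"delta_rot":[[0,0,0],[0,0,0],[0,0,0],[0,0,0],[0,0,0],[0,0,0],[0,0,0],[0,0,0]],"jaw":[5.3,5.3,5.3,5.3,5.3,5.3,5.3,5.3]}'
python3 - <<'E'
from roll import *
st();plan(('g',(661.5,-16.2,68)))
E
```

```text
time_s: 35.5
eef_pos: [672.4, -10.9, 55.4]
ee_rot: [-0.53, 2.398, 0.195]
contact_force: [-0.3, -0.4, -2.0]
gripper_width: 57.6
gripper_force: 64.6
t 35.5 tcp [672.4 -10.9  55.4] grasp [661.3 -16.1  70. ] z [ 0.6  0.3 -0.8] y [-0.4  0.9  0. ] F [-0.3 -0.4 -2. ] w 57.6 64.61781430989504 j [ 0.   0.5 -0.2 -0.9 -0.3 -0.3]
pos cm [ 0.1 -0.   0.2] n>=0.0
```

```bash
python3 -m handwheel '{"delta_pos":[[0.04,0,0.05],[0,0,0],[0.04,0,0.05],[0,0,0],[0.04,0,0.05],[0,0,0],[0.03,0,0.04],[0,0,0]],"delta_rot":[[0,0,0],[0,0,0],[0,0,0],[0,0,0],[0,0,0],[0,0,0],[0,0,0],[0,0,0]],"jaw":[5.3,5.3,5.3,5.3,5.3,5.3,5.3,5.3]}'
python3 -c "
from h import *;st()"
```

```text
time_s: 36.5
eef_pos: [672.5, -10.8, 53.7]
ee_rot: [-0.53, 2.397, 0.195]
contact_force: [-3.1, -1.0, 5.7]
gripper_width: 57.8
gripper_force: 65.4
t 36.5 tcp [672.5 -10.8  53.7] grasp [661.5 -16.   68.3] z [ 0.6  0.3 -0.8] y [-0.4  0.9  0. ] F [-3.1 -1.   5.7] w 57.8 65.42887531220913 j [ 0.   0.5 -0.2 -0.9 -0.3 -0.3]
```

The roll is seated: contact at bottom ≈30 mm with +7 N. Release, retreat, then plan the keeper push.

```bash
python3 -m handwheel '{"delta_pos":[[0,0,0],[0,0,0],[0,0,0],[0,0,-1],[0,0,-2],[0,0,-2.5],[0,0,-2.5],[0,0,-1]],"delta_rot":[[0,0,0],[0,0,0],[0,0,0],[0,0,0],[0,0,0],[0,0,0],[0,0,0],[0,0,0]],"jaw":[7.4,7.4,7.4,7.4,7.4,7.4,7.4,3]}'
cat > t5.py <<'E'
from kin2 import *
np.set_printoptions(precision=2,suppress=True)
st();j=L[-1][0];y0=-16.5;d=zd(40,25)
T=[np.array([668,y0+35,117])-60*d,(668,y0+35,117),(668,y0+18,117),(668,y0-7,121),(668,y0-20,117),(668,y0-30,106),(668,y0-30,98)]
for p in T:
    j,e=ik(40,25,np.array(p)-19*d,j,0);print(np.array(p),j,round(e,1))
plan(('r',40,25),*[('p',p) for p in T])
s=cam("scene");c=cam("top")
im=c["color"][165:205,260:300].astype(int);m=((im[...,2]-im[...,0]>30)&(im[...,2]-im[...,1]>10)).astype(np.uint8)
for ct in cv2.findContours(m,0,1)[0]:
    if len(ct)>7: e=cv2.fitEllipse(ct);print("core ring",np.array(e[0])+[260,165],e[1],onz(c,np.array(e[0])+[260,165],78))
print(proj(s,(662,-17.5,129)),proj(c,(662,-17.5,129)))
E
python3 t5.py
```

```text
time_s: 37.5
eef_pos: [619.5, -35.9, 124.5]
ee_rot: [-0.53, 2.395, 0.194]
contact_force: [0.1, -0.3, 0.5]
gripper_width: 57.5
gripper_force: 0.0
P [   0.1  161.  -159.8  564.6   -0.1  421.8  297.7] res 0.5303721532423793
t 37.5 tcp [619.45 -35.9  124.47] grasp [608.38 -41.06 139.03] z [ 0.58  0.27 -0.77] y [-0.42  0.91  0.  ] F [ 0.08 -0.26  0.46] w 57.5 0.0 j [-0.01  0.32 -0.32 -0.8  -0.4  -0.45]
[633.05   2.2  162.96] [ 0.11  0.27 -0.33 -0.61 -0.36 -0.74] 0.0
[668.   18.5 117. ] [ 0.12  0.38 -0.27 -0.7  -0.31 -0.65] 0.0
[668.    1.5 117. ] [ 0.08  0.39 -0.26 -0.73 -0.34 -0.59] 0.0
[668.  -23.5 121. ] [ 0.03  0.39 -0.24 -0.75 -0.39 -0.54] 0.0
[668.  -36.5 117. ] [-0.01  0.4  -0.23 -0.77 -0.41 -0.49] 0.0
[668.  -46.5 106. ] [-0.03  0.42 -0.22 -0.81 -0.41 -0.43] 0.0
[668.  -46.5  98. ] [-0.04  0.43 -0.22 -0.83 -0.41 -0.4 ] 0.0
rot [-0.01  0.01 -0.05] n>=0.0
pos cm [-4.65  2.88 -1.12] n>=0.9
pos cm [0. 0. 6.] n>=1.0
pos cm [ 0.55 -1.54 -0.46] n>=0.3
pos cm [ 0.55 -2.27 -0.99] n>=0.4
pos cm [ 0.68 -1.18 -0.05] n>=0.2
pos cm [ 1.03 -0.91  0.57] n>=0.2
pos cm [0.51 0.   0.61] n>=0.1
core ring [278.49 184.08] (7.98570442199707, 10.66545295715332) [659.88 -18.35  78.  ]
[320.48 180.64] [278.17 180.39]
```

```bash
python3 -m handwheel '{"delta_pos":[[-2.32,1.44,-0.56],[-2.33,1.44,-0.56],[0,0,0],[0,0,1.5],[0,0,1.5],[0,0,1.5],[0,0,1.5],[0,0,0]],"delta_rot":[[0,0,0],[0,0,0],[0,0,0],[0,0,0],[0,0,0],[0,0,0],[0,0,0],[0,0,0]],"jaw":[0,0,0,0,0,0,0,0]}'
python3 -m handwheel '{"delta_pos":[[0.28,-0.77,-0.23],[0.27,-0.77,-0.23],[0.14,-0.57,-0.25],[0.14,-0.57,-0.25],[0,0,0],[0,0,0],[0,0,0],[0,0,0]],"delta_rot":[[0,0,0],[0,0,0],[0,0,0],[0,0,0],[0,0,0],[0,0,0],[0,0,0],[0,0,0]],"jaw":[0,0,0,0,0,0,0,0]}'
python3 - <<'E'
from h import *
np.set_printoptions(precision=2,suppress=True)
st();y0=-16.5;plan(('r',40,25),*[('p',p) for p in((668,y0-7,121),(668,y0-20,117),(668,y0-30,106))])
E
```

```text
time_s: 38.6
eef_pos: [668.7, 19.0, 112.3]
ee_rot: [-0.53, 2.401, 0.196]
contact_force: [0.3, -0.0, 0.2]
gripper_width: -0.2
gripper_force: 0.0
time_s: 39.6
eef_pos: [668.6, -10.3, 116.3]
ee_rot: [-0.53, 2.398, 0.195]
contact_force: [-0.5, -0.1, 0.1]
gripper_width: -0.1
gripper_force: 0.0
t 39.6 tcp [668.58 -10.32 116.31] grasp [657.55 -15.49 130.89] z [ 0.58  0.27 -0.77] y [-0.42  0.91  0.  ] F [-0.47 -0.09  0.05] w -0.1 0.0 j [ 0.05  0.39 -0.25 -0.74 -0.36 -0.57]
rot [ 0.09 -0.14 -0.09] n>=0.0
pos cm [ 0.17 -1.17 -0.75] n>=0.2
pos cm [ 0.68 -1.18 -0.05] n>=0.2
pos cm [ 1.03 -0.91  0.57] n>=0.2
```

```bash
python3 -m handwheel '{"delta_pos":[[0.09,-0.58,-0.37],[0.08,-0.58,-0.37],[0.34,-0.59,0],[0.34,-0.59,0],[0,0,0],[0,0,0],[0,0,0],[0,0,0]],"delta_rot":[[0,0,0],[0,0,0],[0,0,0],[0,0,0],[0,0,0],[0,0,0],[0,0,0],[0,0,0]],"jaw":[0,0,0,0,0,0,0,0]}'
python3 - <<'E'
from h import *
np.set_printoptions(precision=2,suppress=True)
st();y0=-16.5;plan(*[('p',p) for p in((668,y0-30,106),(668,y0-30,98))])
s=cam("scene");t=cam("top")
cv2.imwrite("pics/k_s.png",crop(s,290,160,60,50,8));cv2.imwrite("pics/k_t.png",crop(t,255,160,50,50,8))
g=t["color"][174:194,268:290].max(2);print(g)
E
```

```text
time_s: 40.6
eef_pos: [668.2, -36.3, 116.5]
ee_rot: [-0.53, 2.398, 0.195]
contact_force: [0.2, -0.1, -0.3]
gripper_width: 0.0
gripper_force: 0.0
t 40.6 tcp [668.24 -36.33 116.55] grasp [657.21 -41.5  131.13] z [ 0.58  0.27 -0.77] y [-0.42  0.91  0.  ] F [ 0.15 -0.07 -0.27] w 0.0 0.0 j [-0.    0.4  -0.23 -0.77 -0.41 -0.5 ]
pos cm [ 1.02 -0.91  0.52] n>=0.2
pos cm [ 0.51 -0.    0.61] n>=0.1
[[193 182 173 160 135 120 122 127 128 124 123 121 125 122 161 170 166 165
  166 170 166 168]
 [202 191 185 176 164 127 124 129 133 132 132 130 133 127 146 171 170 168
  170 170 170 170]
 [218 200 193 187 180 171 150 125 126 132 136 130 125 128 125 159 164 171
  173 168 165 170]
 [216 206 202 196 189 181 172 158 136 123 122 130 112 125 158 109 106 168
  157 124 114 167]
 [220 211 208 203 198 191 185 175 166 135 133 144 175 145 214 173  65 145
  133  67  22 147]
 [221 217 213 210 204 199 193 186 179 168 168 175 254 176 133 166 137  87
  156 148  60  75]
 [222 219 218 215 210 206 203 196 188 181 168 158 166  85  24  97 180  91
   72 177  91  27]
 [223 222 221 220 216 213 208 205 198 191 183 173 167 120
[... 452 characters left out ...]
9 215 210 207 202 199 190 183
  177 148 119  65]
 [230 229 229 228 228 228 225 225 224 222 220 219 214 211 203 202 199 192
  185 179 174 128]
 [230 230 229 229 229 228 227 227 226 224 223 219 212 206 198 201 205 201
  195 188 181 174]
 [229 229 230 230 230 229 228 227 226 224 222 217 210 203 199 200 205 208
  202 197 190 184]
 [229 230 229 230 229 227 227 226 226 224 220 215 208 203 198 191 198 210
  210 204 198 191]
 [229 229 228 228 228 227 227 226 225 224 220 215 208 202 199 190 193 215
  216 210 204 199]
 [227 226 226 226 226 226 227 226 226 224 220 220 207 201 197 191 176 209
  220 216 210 207]
 [224 225 226 226 226 226 226 225 225 224 221 222 208 201 195 189 177 188
  219 221 216 212]]
```

```bash
python3 -m handwheel '{"delta_pos":[[0.35,-0.3,0.17],[0.34,-0.3,0.17],[0.34,-0.31,0.17],[0.13,0,0.15],[0.13,0,0.15],[0,0,0],[0,0,0],[0,0,0]],"delta_rot":[[0,0,0],[0,0,0],[0,0,0],[0,0,0],[0,0,0],[0,0,0],[0,0,0],[0,0,0]],"jaw":[0,0,0,0,0,0,0,0]}'
python3 - <<'E'
from h import *
np.set_printoptions(precision=2,suppress=True)
st()
E
```

```text
time_s: 41.7
eef_pos: [667.7, -46.6, 102.0]
ee_rot: [-0.53, 2.398, 0.195]
contact_force: [-0.1, -0.4, -0.1]
gripper_width: -0.4
gripper_force: 0.0
t 41.7 tcp [667.74 -46.58 102.04] grasp [656.71 -51.75 116.63] z [ 0.58  0.27 -0.77] y [-0.42  0.91  0.  ] F [-0.11 -0.41 -0.11] w -0.4 0.0 j [-0.04  0.42 -0.22 -0.82 -0.41 -0.42]
```

```bash
python3 -m handwheel '{"delta_pos":[[0.1,0,0.11],[0,0,0],[0.1,0,0.11],[0,0,0],[0.1,0,0.11],[0,0,0],[0.1,0,0.11],[0,0,0]],"delta_rot":[[0,0,0],[0,0,0],[0,0,0],[0,0,0],[0,0,0],[0,0,0],[0,0,0],[0,0,0]],"jaw":[0,0,0,0,0,0,0,0]}'
```

```text
time_s: 42.7
eef_pos: [668.0, -46.9, 97.8]
ee_rot: [-0.53, 2.395, 0.195]
contact_force: [-4.3, -0.0, 8.8]
gripper_width: -0.0
gripper_force: 4.2
```

```bash
python3 -m handwheel '{"delta_pos":[[0.06,0,0.08],[0,0,0],[0.06,0,0.08],[0,0,0],[0.06,0,0.08],[0,0,0],[0,0,0],[0,0,0]],"delta_rot":[[0,0,0],[0,0,0],[0,0,0],[0,0,0],[0,0,0],[0,0,0],[0,0,0],[0,0,0]],"jaw":[0,0,0,0,0,0,0,0]}'
```

```text
time_s: 43.7
eef_pos: [668.3, -46.8, 97.3]
ee_rot: [-0.531, 2.392, 0.194]
contact_force: [-11.4, -1.7, 19.5]
gripper_width: -0.2
gripper_force: 9.8
```

It's against a hard stop: force rose to 20 N with no further travel. Retreat and look.

```bash
python3 -m handwheel '{"delta_pos":[[0,0,-1],[0,0,-2.5],[0,0,-4],[0,0,-5],[0,0,-5],[0,0,-5],[0,-4,0],[0,-5,0]],"delta_rot":[[0,0,0],[0,0,0],[0,0,0],[0,0,0],[0,0,0],[0,0,0],[0,0,0],[0,0,0]],"jaw":[0,0,0,0,0,0,0,0]}'
python3 -m handwheel '{"delta_pos":[[0,-5,-2],[0,-5,-2],[0,-5,-2],[0,-5,-2],[0,0,0],[0,0,0],[0,0,0],[0,0,0]],"delta_rot":[[0,0,0],[0,0,0],[0,0,0],[0,0,0],[0,0,0],[0,0,0],[0,0,0],[0,0,0]],"jaw":[0,0,0,0,0,0,0,0]}'
python3 - <<'E'
from h import *
st();s=cam("scene");t=cam("top")
a=crop(t,222,130,85,85,4.7)[:400,:400];b=crop(s,270,140,80,80,5)
c=cv2.resize(t["color"][180:260,155:415],(800,200))[:200]
cv2.imwrite("pics/fin.png",np.vstack([np.hstack([a,b]),c]))
print("flat tip exp",proj(s,(662,-57.5,89)),proj(t,(662,-57.5,89)),"hinge",proj(s,(662,-17.5,89)),proj(t,(662,-17.5,89)))
E
```

```text
time_s: 44.7
eef_pos: [574.9, -189.7, 267.1]
ee_rot: [-0.532, 2.395, 0.195]
contact_force: [1.6, -0.5, 0.8]
gripper_width: -0.1
gripper_force: 0.0
time_s: 45.7
eef_pos: [613.1, -391.3, 326.9]
ee_rot: [-0.532, 2.397, 0.196]
contact_force: [0.3, 0.8, 0.5]
gripper_width: 0.0
gripper_force: 0.0
t 45.7 tcp [ 613.1 -391.3  326.9] grasp [ 602.1 -396.5  341.5] z [ 0.6  0.3 -0.8] y [-0.4  0.9  0. ] F [0.3 0.8 0.5] w 0.0 0.0 j [-0.6  0.4  0.3 -0.7 -1.2 -0.4]
flat tip exp [326.5 198.8] [289.9 183.1] hinge [319.7 188.1] [278.2 182.8]
```

View pics/fin.png

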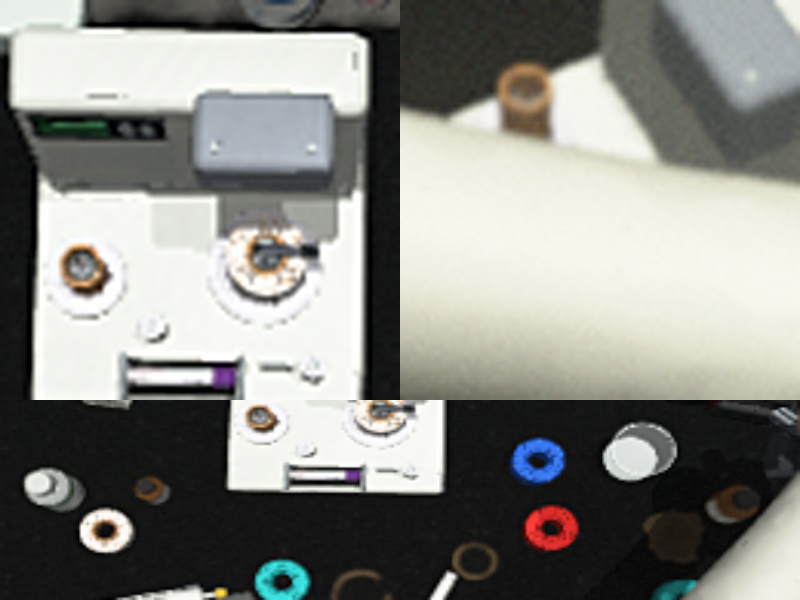

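The top view shows the keeper folded flat across the roll, its tip at (289.7,182.8) against (289.9,183.1) expected for flat. The roll is on the supply spindle, the core is on the take-up spindle, and the narrow roll, bottles and beaker are standing. The arm touches nothing.

```bash
python3 -c "
from bench import manip
print(manip.close_job())"
```

```text
the job is handed in; nothing more can be done
None
```

I handed the job in at about 46 s: the core is on the take-up spindle, the wide roll is home on the supply spindle, the keeper is folded flat over it, and the narrow roll, bottles and beaker looked undisturbed in the last picture.

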